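Clamp the sample blocks with the wedge

TASK

Fold both flaps of the carton right back, then stand every sample block from it side by side in the channel of the clamping fixture, the 44 mm way across between jaw and fence, flat on the base. Set the loose wedge in the tapered slot behind the jaw and tap its head with the mallet until it locks and the jaw grips every block tight, then put the mallet away, lying in the blue bin; leave the other things on the bench alone.

Things in the scene. Friction and masses are not known exactly. Their poses are not given: they have to be found in the camera images.
- fixture: low dark-steel clamping fixture bolted to the bench. Origin on the bench surface, z up; base plate 12 mm thick, x -75..75, y -175..95 mm. Fixed fence on the +x side, inner face x = 50, y -80..80. Fixed sloping back rail on the -x side, y -70..45, inner face x = -31.9 mm + 0.169*y. Between them the sliding jaw. Fence, jaw and rail tops: z = 42 mm
- channel (a point): middle of the channel floor (axes as the fixture), between jaw and fence, 52 mm wide (x) while the jaw is back; blocks may stand within 74 mm of it either way along y, on the base plate
- slot (a point): point on the base plate over which the wedge's origin lies when the wedge, turned like the fixture, just touches rail and jaw with the jaw back. The slot narrows towards the fixture's +y and is open at -y, where the base plate runs on as a rest. Set the wedge 10 to 25 mm back (-y) to drop it in freely. Rail and jaw are slippery (friction 0.25)
- jaw: sliding aluminium jaw bar faced with rubber towards the blocks, 18 mm thick (x) x 155 mm (y), with a raised pressure face behind (y -45..30). Origin: middle of its thickness; at x = -11 mm of the fixture when fully back (faces x = -20 and -2), moving up to 14 mm towards the fence; it grips 44 mm blocks after 8 mm. A spring of 5 N pushes it back; the driven wedge holds it by friction
- wedge: loose hardwood wedge, on the bench, 130 mm long (y), 24 high, 36 thick at the flat head (y = -65) tapering to 14 at the thin end (y = +65), 0.11 kg. Origin under its middle, z up. Straight side x = +18 mm (against the jaw), slanted side x = -7 mm + 0.169*y (against the rail). In the slot its axes match the fixture's
- wedge_rib (a point): centre of the darker grip rib on the wedge's top: 18 mm (x) x 40 mm (y) x 30 mm high (z 24..54), parallel sides; the centre is at (6, -10, 39) mm of the wedge. Hold it across x, high enough to clear the 42 mm tops of rail and jaw
- wedge_head (a point): centre of the wedge's flat head face, to be struck towards the thin end. About 4 N move it some 47 mm past the first touch until the jaw meets the blocks, then it stiffens; pushed or tapped with 15 N it is locked. It stays some 20 mm outside rail and jaw ends
- mallet: mallet lying on the bench: black rubber head 40 (x) x 80 (y) x 40 mm (z) with flat striking faces at y = +-40; pale handle 24 x 24 mm along -x from x = -20 to -134 mm, centre line 20 mm up, then a pommel 34 x 38 mm to x = -154. Origin: underside of the head's centre. 0.38 kg, balances near x = -25
- mallet_grip (a point): point on the handle's centre line 45 mm from the head's centre, (-45, 0, 20) mm of the mallet; good to hold across y
- bin: fixed blue open plastic bin, outside 262 (x) x 150 (y) x 60 mm, walls and floor 5 mm; origin: centre of its underside. The mallet's place
- carton: cardboard carton, fixed, outside 208 (x) x 138 (y) x 85 mm high, walls and floor 4 mm; origin: centre of its underside. Two cardboard flaps 64 mm wide, 204 mm long, hinged along its long top edges (y = +67 and -67, z = 86 mm), stand half open over it
- flap_left (a joint): angle of the carton flap hinged at y = +67 mm, 3 mm thick, 64 mm wide: 0 lying shut across the box, pi/2 upright, 2.5 folded fully out; starts at 0.8 to 1.15; stays where it is left, moves at a light push (1 N)
- flap_right (a joint): the same for the flap hinged at y = -67 mm
- block1: plain aluminium sample block (two to four identical ones; absent: None all along), upright, 28 (x) x 44 (y) x 70 mm (z), 0.23 kg. Origin: centre of the underside. They start in a row along the carton's x, about 44 mm apart, their y along the carton's y within 0.1 rad. The 44 mm measure goes across the channel
- block2: plain aluminium sample block (two to four identical ones; absent: None all along), upright, 28 (x) x 44 (y) x 70 mm (z), 0.23 kg. Origin: centre of the underside. They start in a row along the carton's x, about 44 mm apart, their y along the carton's y within 0.1 rad. The 44 mm measure goes across the channel
- block3: plain aluminium sample block (two to four identical ones; absent: None all along), upright, 28 (x) x 44 (y) x 70 mm (z), 0.23 kg. Origin: centre of the underside. They start in a row along the carton's x, about 44 mm apart, their y along the carton's y within 0.1 rad. The 44 mm measure goes across the channel
- block4: plain aluminium sample block (two to four identical ones; absent: None all along), upright, 28 (x) x 44 (y) x 70 mm (z), 0.23 kg. Origin: centre of the underside. They start in a row along the carton's x, about 44 mm apart, their y along the carton's y within 0.1 rad. The 44 mm measure goes across the channel
- screwdriver: bystander, to be left alone: screwdriver lying at the far side, about 200 mm
- dropper: bystander, to be left alone: white plastic bottle, 30 mm across, 65 mm high
- tape: bystander, to be left alone: grey ring of a tape core, 90 mm across, 24 mm high
- smallbox: bystander, to be left alone: small white paper box 60 x 50 x 35 mm
- tincup: bystander, to be left alone: steel cup, 72 mm across, 80 mm high
- offcut: bystander, to be left alone: pale wooden offcut 100 x 45 x 20 mm
There are look-alikes about, which are no part of the job. There is more than one size of the mallet; the one meant has the size given above.

How it is judged:
By the outcome, as a careful person would: the job done as asked, in the order asked, and still so for the second after the job is handed in, with the robot touching nothing.
Of block1, block2, block3, block4 only 2 to 4 are there at a start; the rules pass over those that are not, and their reading is None.
At some moment in a run one of wedge, mallet may be knocked a few centimetres aside while the robot is not near it.
It also fails if it takes over 210 s, if anything falls off the work surface, if the arm or the gripper's body presses on something with over 40 N, if the wrist force passes 120 N, or if a joint passes its speed limit or range.

ROBOT

A 6-joint arm with a two-finger parallel gripper is mounted at the origin on the work surface. World frame = base frame: x ahead of the robot, y to its left, z up, the work surface at z = 0. Lengths are in m, angles in rad, forces in N, time in s.
With the tool pointing down it reaches from about 0.425 to 1.125 m from the base axis. Payload 14.9 kg.
Tool frame: the origin (TCP) lies between the finger pads; the fingertips stand 22 mm ahead of it and the grasp point (between the pads) lies 3 mm ahead of it (robot.nose_length is the distance from the TCP to the fingertips, in m); x points along the fingers, y is the direction in which the jaws open and shut, and the axes are right-handed (so a half turn about x gives the same grasp; the last joint's range is limited). The gripper opens to 91 mm and grips with 3 to 60 N. Pads are 32 mm wide; open, the fingers measure 118 mm over their backs; the gripper's body (76 mm by 178 mm) begins 60 mm behind the grasp point.
Start: joints at [-1.163, 0.379, 1.734, -0, 1.028, -0.033], TCP at [0.299, -0.633, 0.236] pointing down, gripper open.
Joint ranges: [-2.77, 2.77], [-0.74, 2.19], [0, 2.66], [-1.06, 4.2], [0.31, 2.87], [-3.08, 3.08]. Speed limits (rad/s): [1.89, 1.89, 2.39, 3.14, 3.14, 3.14].

INTERFACE

Orientations are given as [roll, pitch, yaw] about the fixed x, y, z axes, in that order (R = Rz(yaw) Ry(pitch) Rx(roll)).
In Python, from workcell import read_state, optics, order, robot gives the robot as it stands. The module is installed in compiled form; this text tells all that it offers.
- The arm moves only by the tool servo_tool, never from a script. Its argument "targets" is a list of rows, each a list of 7 numbers: the shift along the tool's x, y, z in mm, then the turn, a rotation vector about the tool's x, y, z in degrees, then the opening, from 0 (shut) to 1 (fully open). In form: [[tx, ty, tz, wx, wy, wz, jaw], ...]. A call has 1 to 5 rows; each row shifts and turns the commanded pose from where the row before left it, along the tool's axes as they then stand; what a row does not reach is not made up. A row lasts 1/12 s, in which the tool goes at most 41.7 mm and 7.16 degrees, less where a joint would pass 70% of its speed; a pose out of reach is approached as far as the arm can. A call with a gripper value outside its range is refused whole. The fingers move at their own pace and stop on an object; the grip force is fixed at half the most. Time passes only in rows, so rows that do not move let the fingers close. It gives the time, the measured TCP pose, the force and the opening at its end, in the units of the state.
- read_state(): the state, without advancing time (a new reading comes with each control period).
- optics.read_camera(name): name is "scene" or "top" or "wrist"; returns the picture (384x512x3 uint8, red, green, blue); there is no depth.
- optics.calibration(name): a dict with "mtx" (3x3 intrinsics, pixels), "eye" and "attitude" of the camera in the world. Camera axes: x right, y down, z forward; pixel columns grow to the right and rows downward; lengths in m; the calibration is good to about 2 mm. A picture is of the moment at which its call begins: read the wrist's pose just before it. calibration takes no time and is no camera call; for the wrist camera it gives the pose at the moment of the call.
- order.finish_job(): hands the job in, once; it reports no verdict.
The state is a dict: "clock": time; "joints": joint angles; "joint_velocities": joint speeds; "joint_torque": joint torques, N m; "eef_pos": TCP position; "tcp_rot": TCP orientation; "force": force on the tool from outside, world axes, zero at the start; "ft_torque": the same for the moment, N m; "width": opening from 0.0 (shut) to 1.0 (fully open).
Only numpy, scipy, OpenCV 4.12 (cv2) and the standard library are available. Lean on these libraries where they do the work, as an engineer would, in place of code of your own. Each camera call takes 0.05 s, during which the arm holds its last target. There are 200 camera calls.

## Working session

There is one attempt and no reset: what is moved stays moved. The work goes in short steps, Python scripts to look and compute and a tool call to move; the robot and the scene stay as the last step left them, time stands still between calls to the robot, and variables do not carry over. Pictures are saved under pics/ and viewed, on a budget of 14 in all, crops included, one or two more only if the job needs it, and the job is handed in when it is done.

Besides the shell and the picture viewer there is one more tool, called after ">>>" by a JSON object that holds its "name" and its "arguments", one argument or row to a line. servo_tool: Moves the arm, as the interface text tells. Its arguments: {"type":"object","properties":{"targets":{"type":"array","items":{"type":"array","items":{"type":"number"}}}},"required":["targets"]}

```bash
mkdir -p pics; python3 - <<'E'
from workcell import read_state, optics, order, robot
import cv2
print(read_state())
for n in("scene","top"):
    im=optics.read_camera(n); cv2.imwrite(f"pics/{n}0.png",im[:,:,::-1]); c=optics.calibration(n); print(n,c)
a=[cv2.resize(cv2.imread(f"pics/{n}0.png"),(800,600),interpolation=cv2.INTER_CUBIC) for n in("scene","top")]
cv2.imwrite("pics/s0b.png",a[0]);cv2.imwrite("pics/t0b.png",a[1])
E
```

```text
{'clock': 0.0, 'joints': array([-1.16331724e+00,  3.79377561e-01,  1.73475499e+00, -2.87393098e-05,
        1.02848534e+00, -3.32759823e-02]), 'joint_velocities': array([-4.23145592e-05,  6.98752709e-04,  7.54607048e-04, -2.26669096e-03,
        2.03345189e-04, -1.26508898e-03]), 'joint_torque': array([ 8.65615239e-04, -7.63722539e+01, -4.34367085e+01,  6.50780951e-02,
        4.23934381e-02, -8.85116970e-05]), 'eef_pos': array([ 0.2985005 , -0.63277481,  0.23532269]), 'tcp_rot': array([-1.5800821 ,  1.56977079,  2.00228047]), 'force': array([ 0.51942634, -0.27124951, -0.72197951]), 'ft_torque': array([-0.00773733, -0.01289402,  0.00566979]), 'width': 1.0042559697733764}
scene {'mtx': array([[422.6324655 ,   0.        , 259.64895794],
       [  0.        , 422.6324655 , 193.9096104 ],
       [  0.        ,   0.        ,   1.        ]]), 'eye': array([0.87364812, 0.4532125 , 0.97994263]), 'attitude': array([-2.56892517, -0.01028009,  2.48185685])}
top {'mtx': array([[455.4524252 ,   0.        , 249.32105216],
       [  0.        , 455.4524252 , 184.70081301],
       [  0.        ,   0.        ,   1.        ]]), 'eye': array([0.43858074, 0.00583665, 1.24148824]), 'attitude': array([-3.09799193,  0.01863236, -1.5965089 ])}
```

View pics/s0b.png

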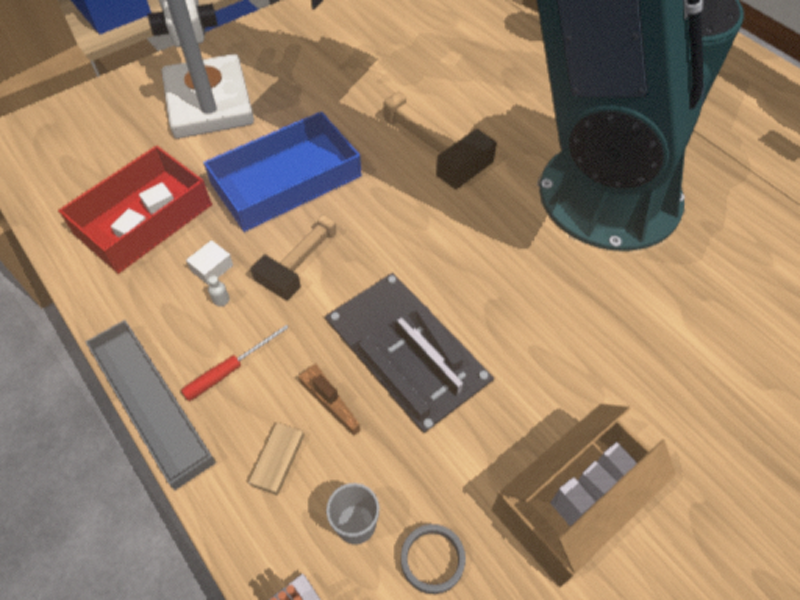

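View pics/t0b.png

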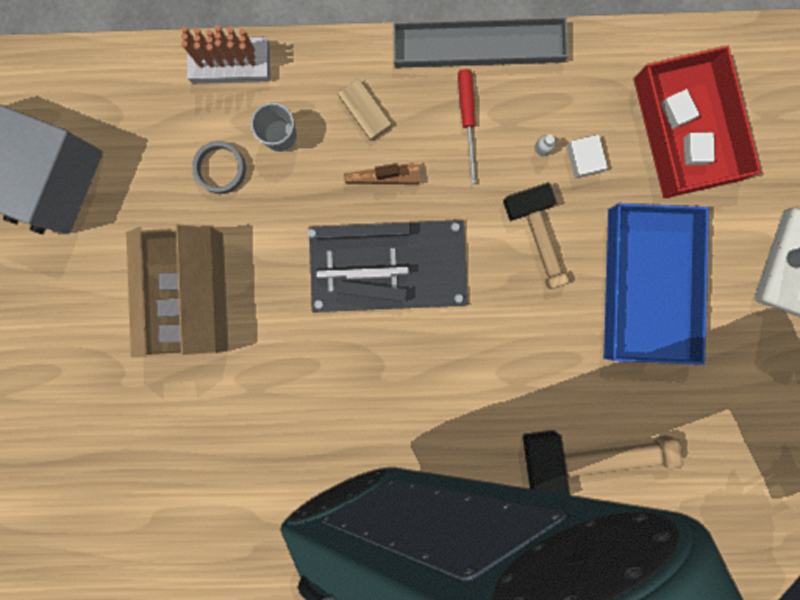

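Top view (800-px frame): the carton is at (190,290) with three blocks at (168,283/308/333), the fixture at (388,265), the wedge at (385,173) and the bin at (658,285). There are two mallets. One is at (530,200), with a head of about 80 mm and a total length of about 175 mm. The other, at (545,460), is larger. I'll measure both.

```bash
cat > h.py <<'E'
import numpy as np, cv2
from scipy.spatial.transform import Rotation as Ro
from workcell import read_state, optics, order, robot
def cal(n):
    c=optics.calibration(n); return c["mtx"],np.array(c["eye"]),Ro.from_euler("xyz",c["attitude"]).as_matrix()
def cast(c,px,z):
    K,e,R=c; px=np.atleast_2d(px).astype(float)
    d=np.c_[px,np.ones(len(px))]@np.linalg.inv(K).T@R.T
    return (e+d*((z-e[2])/d[:,2])[:,None])
def proj(c,P):
    K,e,R=c; q=(np.atleast_2d(P)-e)@R@K.T; return q[:,:2]/q[:,2:]
def tri(c1,p1,c2,p2):
    A=[];b=[]
    for (K,e,R),p in((c1,p1),(c2,p2)):
        d=R@np.linalg.inv(K)@np.r_[p,1]; d/=np.linalg.norm(d); M=np.eye(3)-np.outer(d,d); A.append(M);b.append(M@e)
    return np.linalg.lstsq(np.vstack(A),np.hstack(b),rcond=None)[0]
def rect(c,cnt,z):
    w=(cast(c,cnt.reshape(-1,2)+0.0,z)[:,:2]*1000).astype(np.float32)
    (x,y),(a,b),t=cv2.minAreaRect(w); 
    if a<b: a,b,t=b,a,t+90
    return dict(c=(round(x,1),round(y,1)),L=round(a,1),W=round(b,1),ang=round((t+90)%180-90,1))   # ang of long side from world x
def comps(mask,amin=60):
    cs,_=cv2.findContours(mask.astype(np.uint8),cv2.RETR_EXTERNAL,cv2.CHAIN_APPROX_NONE)
    return [k for k in cs if cv2.contourArea(k)>amin]
E
python3 - <<'E'
from h import *
im=cv2.imread("pics/top0.png"); c=cal("top")
hsv=cv2.cvtColor(im,cv2.COLOR_BGR2HSV).astype(int); H,S,V=hsv[...,0],hsv[...,1],hsv[...,2]
def show(name,m,z,a=60):
    for k in comps(m,a): x,y,w,h=cv2.boundingRect(k); print(name,(x,y,w,h),rect(c,k,z))
ok=np.zeros(V.shape,bool); ok[100:300,150:460]=1
show("dark",(V<95)&(S<90)&ok,0.012,300)
show("black",(V<40)&ok,0.04)
show("blue",(H>100)&(H<125)&(S>120),0.06,800)
wd=np.zeros(V.shape,bool); wd[98:122,215:275]=1
show("wedge",(S>130)&wd,0.024,30)
show("rib",(V<95)&(S>80)&wd,0.054,20)
cr=lambda x0,y0,x1,y1,f:cv2.resize(im[y0:y1,x0:x1],None,fx=f,fy=f,interpolation=cv2.INTER_CUBIC)
A=cr(190,95,310,205,4); B=cr(315,110,375,190,4);C=cr(75,135,170,235,3)
o=np.zeros((600,800,3),np.uint8); 
o[:440,:480]=A;o[:320,480:720]=B;o[300:600,515:800]=C; cv2.imwrite("pics/c1.png",o)
for p in [(120,180)]: print(hsv[p[1],p[0]])
E
```

```text
dark (334, 275, 35, 25) {'c': (211.4, -237.2), 'L': 86.3, 'W': 65.9, 'ang': -85.6}
dark (198, 141, 102, 59) {'c': (533.3, 29.5), 'L': 268.8, 'W': 147.5, 'ang': -89.0}
dark (322, 117, 35, 24) {'c': (638.3, -218.5), 'L': 88.2, 'W': 41.5, 'ang': -73.9}
black (335, 276, 27, 24) {'c': (214.2, -222.6), 'L': 62.5, 'W': 61.7, 'ang': 6.2}
black (323, 118, 32, 23) {'c': (633.0, -212.2), 'L': 80.0, 'W': 36.9, 'ang': -73.1}
blue (387, 130, 66, 103) {'c': (488.8, -413.2), 'L': 259.7, 'W': 163.9, 'ang': -3.9}
rib (240, 105, 21, 10) {'c': (689.4, 19.5), 'L': 51.5, 'W': 20.4, 'ang': -81.3}
[ 19 101 109]
```

View pics/c1.png

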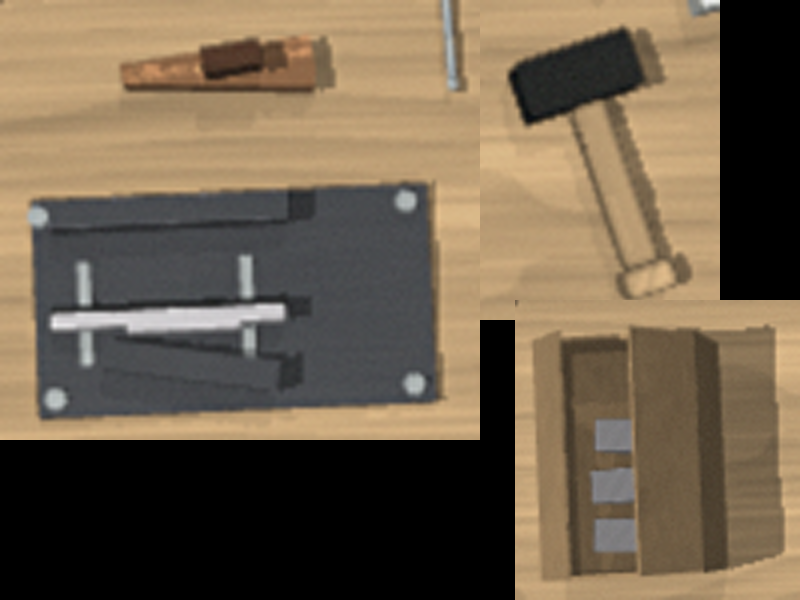

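The mallet at (530,200) measures 80x37 mm at head height. The other measures at least 86x66 mm and is bigger, so the first is the one meant. Three blocks are visible; the right flap may hide nothing more.

```bash
cat >> h.py <<'E'
def pose():
    s=read_state(); return np.array(s["eef_pos"])*1000,Ro.from_euler("xyz",s["tcp_rot"]).as_matrix()
R0=np.array([[0,0,1],[0,1,0],[-1,0,0.]])  # tool x down, tool y=world y, tool z=world x
def Rt(yaw): return Ro.from_euler("z",yaw,degrees=True).as_matrix()@R0
def delta(p,yaw,p0=None,Rm=None):
    if p0 is None: p0,Rm=pose()
    return np.round(Rm.T@(np.array(p)-p0),1), np.round(np.degrees(Ro.from_matrix(Rm.T@Rt(yaw)).as_rotvec()),2)
E
python3 - <<'E'
from h import *
p,R=pose(); print(p,R.round(3)); print(delta([450,100,400],0))
c=cal("top"); q=lambda x,y:(75+(x-515)/3,135+(y-300)/3)
for n,x,y,z in[("hingeR top",697,330,.086),("hingeR bot",703,573,.086),("L top",536,335,.086),("L bot",543,577,.086),("b1",614,435,.074),("b2",614,487,.074),("b3",616,536,.074),("tipR t",632,328,.14),("tipR b",640,573,.14),("tipL t",562,333,.14),("tipL b",574,577,.14)]:
    print(n,cast(c,q(x,y),z).round(4)[0])
E
```

```text
[ 298.5332395  -632.79002095  235.35840198] [[-0.     0.427 -0.904]
 [ 0.001 -0.904 -0.427]
 [-1.    -0.001 -0.   ]]
(array([-164.1, -598.3, -449.7]), array([-1.5474e+02, -7.0000e-02,  1.0000e-02]))
hingeR top [0.599  0.3145 0.086 ]
hingeR bot [0.392  0.3125 0.086 ]
L top [0.5986 0.453  0.086 ]
L bot [0.392 0.449 0.086]
b1 [0.5119 0.3908 0.074 ]
b2 [0.4671 0.3914 0.074 ]
b3 [0.4251 0.3902 0.074 ]
tipR t [0.5947 0.3533 0.14  ]
tipR b [0.3955 0.3493 0.14  ]
tipL t [0.5922 0.4107 0.14  ]
tipL b [0.3936 0.403  0.14  ]
```

>>> {"name": "servo_tool", "arguments": {
  "targets": [
    [-5.7,-16.5,-24.8,0,0,0,0.6],
    [-5.7,-16.5,-24.8,0,0,0,0.6],
    [-5.7,-16.5,-24.8,0,0,0,0.6],
    [-5.7,-16.5,-24.8,0,0,0,0.6],
    [-5.7,-16.5,-24.8,0,0,0,0.6]
  ]
}}

```text
clock: 0.52
eef_pos: [0.376, -0.5041, 0.2643]
tcp_rot: [-1.488, 1.57, 2.094]
force: [0.7, 0.1, -0.4]
width: 0.665
```

>>> {"name": "servo_tool", "arguments": {
  "targets": [
    [-5.7,-16.5,-24.8,0,0,0,0.6],
    [-5.7,-16.5,-24.8,0,0,0,0.6],
    [-5.7,-16.5,-24.8,0,0,0,0.6],
    [-5.7,-16.5,-24.8,0,0,0,0.6],
    [-5.7,-16.5,-24.8,0,0,0,0.6]
  ]
}}

```text
clock: 0.93
eef_pos: [0.4529, -0.3766, 0.293]
tcp_rot: [-1.205, 1.57, 2.378]
force: [0.0, 0.1, 0.8]
width: 0.598
```

>>> {"name": "servo_tool", "arguments": {
  "targets": [
    [-5.7,-16.5,-24.8,0,0,0,0.6],
    [-5.7,-16.5,-24.8,0,0,0,0.6],
    [-5.7,-16.5,-24.8,0,0,0,0.6],
    [-5.7,-16.5,-24.8,0,0,0,0.6],
    [-5.7,-16.5,-24.8,0,0,0,0.6]
  ]
}}

```text
clock: 1.35
eef_pos: [0.5299, -0.2491, 0.3215]
tcp_rot: [-0.902, 1.57, 2.68]
force: [0.0, -1.4, -0.3]
width: 0.602
```

>>> {"name": "servo_tool", "arguments": {
  "targets": [
    [0,-29.3,-11.9,0,0,0,0],
    [0,-29.3,-11.9,0,0,0,0],
    [0,-29.3,-11.9,0,0,0,0],
    [0,-29.3,-11.9,0,0,0,0],
    [0,-29.3,-11.9,0,0,0,0]
  ]
}}

```text
clock: 1.77
eef_pos: [0.5203, -0.0912, 0.3212]
tcp_rot: [-0.71, 1.57, 2.872]
force: [0.1, 0.3, 0.7]
width: 0.27
```

>>> {"name": "servo_tool", "arguments": {
  "targets": [
    [0,-29.3,-11.9,0,0,0,0],
    [0,-29.3,-11.9,0,0,0,0],
    [0,-29.3,-11.9,0,0,0,0],
    [0,-29.3,-11.9,0,0,0,0],
    [0,-29.3,-11.9,0,0,0,0]
  ]
}}

```text
clock: 2.18
eef_pos: [0.5116, 0.0667, 0.3213]
tcp_rot: [-0.262, 1.571, -2.963]
force: [0.3, -1.0, 0.7]
width: 0.004
```

>>> {"name": "servo_tool", "arguments": {
  "targets": [
    [0,-29.3,-11.9,0,0,0,0],
    [0,-29.3,-11.9,0,0,0,0],
    [0,-29.3,-11.9,0,0,0,0],
    [0,-29.3,-11.9,0,0,0,0],
    [0,-29.3,-11.9,0,0,0,0]
  ]
}}

```text
clock: 2.6
eef_pos: [0.5029, 0.2246, 0.3213]
tcp_rot: [-0.066, 1.571, -2.766]
force: [0.5, 0.2, -0.6]
width: 0.003
```

>>> {"name": "servo_tool", "arguments": {
  "targets": [
    [0,-29.3,-11.9,0,0,0,0],
    [0,-29.3,-11.9,0,0,0,0],
    [0,-29.3,-11.9,0,0,0,0],
    [0,-29.3,-11.9,0,0,0,0],
    [0,-29.3,-11.9,0,0,0,0]
  ]
}}

```text
clock: 3.02
eef_pos: [0.4942, 0.3825, 0.3212]
tcp_rot: [0.236, 1.57, -2.465]
force: [0.4, -1.0, 1.0]
width: 0.003
```

>>> {"name": "servo_tool", "arguments": {
  "targets": [
    [0,0,0,-6.19,0,0,0],
    [0,0,0,-6.19,0,0,0],
    [0,0,0,-6.19,0,0,0],
    [0,0,0,-6.19,0,0,0],
    [0,0,0,-6.19,0,0,0]
  ]
}}

```text
clock: 3.43
eef_pos: [0.4945, 0.381, 0.321]
tcp_rot: [-0.359, 1.57, -2.514]
force: [0.1, -0.3, -0.3]
width: 0.002
```

>>> {"name": "servo_tool", "arguments": {
  "targets": [
    [0,0,0,-6.19,0,0,0],
    [0,0,0,-6.19,0,0,0],
    [0,0,0,-6.19,0,0,0],
    [0,0,0,-6.19,0,0,0],
    [0,0,0,-6.19,0,0,0]
  ]
}}

```text
clock: 3.85
eef_pos: [0.4946, 0.3809, 0.3211]
tcp_rot: [-0.93, 1.57, -2.545]
force: [0.7, -0.6, -0.2]
width: 0.003
```

>>> {"name": "servo_tool", "arguments": {
  "targets": [
    [0,0,0,-6.19,0,0,0],
    [0,0,0,-6.19,0,0,0],
    [0,0,0,-6.19,0,0,0],
    [0,0,0,-6.19,0,0,0],
    [0,0,0,-6.19,0,0,0]
  ]
}}

```text
clock: 4.27
eef_pos: [0.4946, 0.3809, 0.3211]
tcp_rot: [-1.464, 1.57, -2.539]
force: [-0.9, -0.7, -0.0]
width: 0.006
```

>>> {"name": "servo_tool", "arguments": {
  "targets": [
    [0,0,0,-6.19,0,0,0],
    [0,0,0,-6.19,0,0,0],
    [0,0,0,-6.19,0,0,0],
    [0,0,0,-6.19,0,0,0],
    [0,0,0,-6.19,0,0,0]
  ]
}}

```text
clock: 4.68
eef_pos: [0.4945, 0.3809, 0.3211]
tcp_rot: [-1.995, 1.57, -2.53]
force: [0.4, -0.2, -0.1]
width: 0.005
```

>>> {"name": "servo_tool", "arguments": {
  "targets": [
    [0,0,0,-6.19,0,0,0],
    [0,0,0,-6.19,0,0,0],
    [0,0,0,-6.19,0,0,0],
    [0,0,0,-6.19,0,0,0],
    [0,0,0,-6.19,0,0,0]
  ]
}}

```text
clock: 5.1
eef_pos: [0.4946, 0.3808, 0.3211]
tcp_rot: [-2.517, 1.57, -2.512]
force: [-0.2, -0.4, 0.4]
width: -0.002
```

>>> {"name": "servo_tool", "arguments": {
  "targets": [
    [20.5,0,0,0,0,0,0],
    [20.5,0,0,0,0,0,0],
    [20.5,0,0,0,0,0,0],
    [20.5,0,0,0,0,0,0],
    [20.5,0,0,0,0,0,0]
  ]
}}

```text
clock: 5.52
eef_pos: [0.4945, 0.3808, 0.2178]
tcp_rot: [-2.497, 1.57, -2.497]
force: [0.6, 0.5, -0.9]
width: 0.004
```

>>> {"name": "servo_tool", "arguments": {
  "targets": [
    [20.5,0,0,0,0,0,0],
    [20.5,0,0,0,0,0,0],
    [20.5,0,0,0,0,0,0],
    [20.5,0,0,0,0,0,0],
    [20.5,0,0,0,0,0,0]
  ]
}}

```text
clock: 5.93
eef_pos: [0.4945, 0.3808, 0.1152]
tcp_rot: [-2.549, 1.57, -2.549]
force: [-0.3, -0.1, -1.0]
width: 0.003
```

>>> {"name": "servo_tool", "arguments": {
  "targets": [
    [0,14,0,0,0,0,0],
    [0,14,0,0,0,0,0],
    [0,14,0,0,0,0,0],
    [0,14,0,0,0,0,0],
    [0,14,0,0,0,0,0]
  ]
}}

```text
clock: 6.35
eef_pos: [0.4949, 0.4529, 0.1175]
tcp_rot: [0.334, 1.57, 0.335]
force: [-0.2, -6.6, -0.2]
width: 0.005
```

>>> {"name": "servo_tool", "arguments": {
  "targets": [
    [-4,5,0,0,0,0,0],
    [-4,5,0,0,0,0,0],
    [-4,5,0,0,0,0,0],
    [-4,5,0,0,0,0,0],
    [-4,6,0,0,0,0,0]
  ]
}}

```text
clock: 6.77
eef_pos: [0.4948, 0.4772, 0.1372]
tcp_rot: [0.654, 1.57, 0.654]
force: [0.3, -0.3, 1.1]
width: 0.006
```

>>> {"name": "servo_tool", "arguments": {
  "targets": [
    [3,3,0,0,0,0,0],
    [2,2,0,0,0,0,0],
    [0,0,0,0,0,0,0]
  ]
}}

```text
clock: 7.02
eef_pos: [0.4957, 0.4819, 0.134]
tcp_rot: [-0.937, 1.569, -0.936]
force: [-6.6, -14.6, 34.3]
width: 0.007
```

>>> {"name": "servo_tool", "arguments": {
  "targets": [
    [-12,-10,0,0,0,0,0],
    [-12,-15,0,0,0,0,0],
    [0,-25,0,0,0,0,0],
    [6,-25,0,0,0,0,0],
    [12,-25,0,0,0,0,0]
  ]
}}

```text
clock: 7.43
eef_pos: [0.4953, 0.3815, 0.1385]
tcp_rot: [0.631, 1.568, 0.632]
force: [1.6, 0.8, -0.1]
width: 0.007
```

>>> {"name": "servo_tool", "arguments": {
  "targets": [
    [20,0,0,0,0,0,0],
    [3,-14,0,0,0,0,0],
    [0,-14,0,0,0,0,0],
    [0,-14,0,0,0,0,0],
    [0,-14,0,0,0,0,0]
  ]
}}

```text
clock: 7.85
eef_pos: [0.4951, 0.325, 0.1152]
tcp_rot: [0.578, 1.57, 0.578]
force: [1.3, 7.2, -4.4]
width: 0.002
```

>>> {"name": "servo_tool", "arguments": {
  "targets": [
    [0,-8,0,0,0,0,0],
    [-4,-6,0,0,0,0,0],
    [-4,-6,0,0,0,0,0],
    [-4,-6,0,0,0,0,0],
    [-5,-6,0,0,0,0,0]
  ]
}}

```text
clock: 8.27
eef_pos: [0.4948, 0.2935, 0.1321]
tcp_rot: [-0.291, 1.571, -0.291]
force: [-0.7, 0.2, 0.4]
width: 0.004
```

>>> {"name": "servo_tool", "arguments": {
  "targets": [
    [2,-2,0,0,0,0,0],
    [1,-1,0,0,0,0,0],
    [0,0,0,0,0,0,0]
  ]
}}

```text
clock: 8.52
eef_pos: [0.4958, 0.292, 0.1308]
tcp_rot: [0.858, 1.568, 0.858]
force: [-10.2, 2.0, 31.3]
width: 0.004
```

>>> {"name": "servo_tool", "arguments": {
  "targets": [
    [-20,10,0,0,0,0,0.66],
    [-25,15,0,0,0,0,0.66],
    [-25,15,0,0,0,0,0.66],
    [-30,15,0,0,0,0,0.66],
    [-30,15,0,0,0,0,0.66]
  ]
}}

```text
clock: 8.93
eef_pos: [0.4943, 0.3614, 0.2595]
tcp_rot: [-2.378, 1.57, -2.378]
force: [-0.1, -0.2, -0.3]
width: 0.34
```

>>> {"name": "servo_tool", "arguments": {
  "targets": [
    [-30,10,0,0,0,0,0.66],
    [-30,10,0,0,0,0,0.66],
    [-30,0,0,0,0,0,0.66],
    [0,0,0,0,0,0,0.66],
    [0,0,0,0,0,0,0.66]
  ]
}}

```text
clock: 9.35
eef_pos: [0.4951, 0.3814, 0.3499]
tcp_rot: [0.569, 1.568, 0.569]
force: [0.2, -0.3, 0.1]
width: 0.657
```

```bash
python3 - <<'E'
from h import *
s=read_state(); print(s["eef_pos"],s["width"],s["joints"].round(2))
im=optics.read_camera("wrist"); c=optics.calibration("wrist"); print(c)
np.save("pics/w1.npy",np.array([c["eye"],c["attitude"]]))
cv2.imwrite("pics/w1.png",im[:,:,::-1])
E
```

```text
[0.49507634 0.38137277 0.34990401] 0.6568841335711691 [ 0.62  0.15  1.81 -0.    1.18 -0.95]
{'mtx': array([[272.06341264,   0.        , 252.89322471],
       [  0.        , 272.06341264, 190.71408163],
       [  0.        ,   0.        ,   1.        ]]), 'eye': array([0.41091498, 0.38160257, 0.49707686]), 'attitude': array([ 2.84504332e+00, -4.91229998e-04,  1.56891981e+00])}
```

View pics/w1.png

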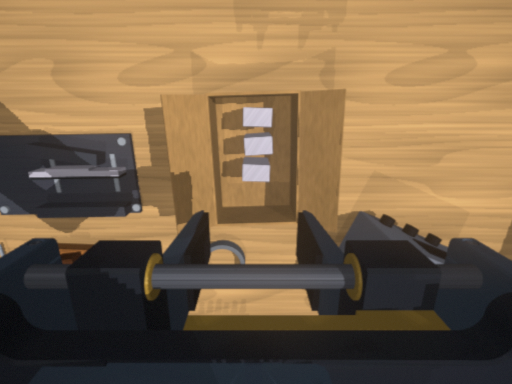

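Wrist view: the flaps are fully out, and exactly three blocks show, at (258,117), (258,146) and (257,173).

```bash
python3 - <<'E'
from h import *
im=cv2.imread("pics/w1.png"); e=np.load("pics/w1.npy")
c=(optics.calibration("wrist")["mtx"],e[0],Ro.from_euler("xyz",e[1]).as_matrix())
hsv=cv2.cvtColor(im,cv2.COLOR_BGR2HSV).astype(int); ok=np.zeros(im.shape[:2],bool); ok[97:210,212:296]=1
for t in(140,170):
  for k in comps((hsv[...,1]<60)&(hsv[...,2]>t)&ok,40): print(t,cv2.boundingRect(k),rect(c,k,.074))
hs=cv2.cvtColor(cv2.imread("pics/top0.png"),cv2.COLOR_BGR2HSV)
# top view now, unobstructed?
im=optics.read_camera("top"); cv2.imwrite("pics/top1.png",im[:,:,::-1])
E
```

```text
140 (242, 164, 29, 18) {'c': (510.0, 386.5), 'L': 44.4, 'W': 27.8, 'ang': 89.2}
140 (244, 136, 29, 20) {'c': (467.2, 389.6), 'L': 44.3, 'W': 28.0, 'ang': -86.5}
140 (243, 107, 30, 20) {'c': (423.9, 388.6), 'L': 43.6, 'W': 27.5, 'ang': 89.9}
170 (242, 164, 28, 18) {'c': (510.5, 385.8), 'L': 42.5, 'W': 27.4, 'ang': 87.1}
170 (244, 136, 29, 20) {'c': (467.2, 389.4), 'L': 42.3, 'W': 27.5, 'ang': -84.9}
170 (243, 107, 29, 20) {'c': (423.9, 388.0), 'L': 42.2, 'W': 27.4, 'ang': 89.3}
```

>>> {"name": "servo_tool", "arguments": {
  "targets": [
    [20,0.9,3.1,0.4,0,0,0.66],
    [30,0.9,3.1,0.4,0,0,0.66],
    [30,0.9,3.1,0.4,0,0,0.66],
    [30,0.9,3.1,0.4,0,0,0.66],
    [30,0.9,3.1,0.4,0,0,0.66]
  ]
}}

```text
clock: 9.87
eef_pos: [0.5095, 0.3845, 0.2054]
tcp_rot: [-2.464, 1.568, -2.5]
force: [1.4, -0.4, -0.1]
width: 0.657
```

>>> {"name": "servo_tool", "arguments": {
  "targets": [
    [30,0,0,0,0,0,0.66],
    [30,0,0,0,0,0,0.66],
    [30,0,0,0,0,0,0.66],
    [30,0,0,0,0,0,0.66],
    [14,0,0,0,0,0,0.66]
  ]
}}

```text
clock: 10.28
eef_pos: [0.5078, 0.3833, 0.0694]
tcp_rot: [-2.49, 1.564, -2.525]
force: [-0.5, 0.1, -0.9]
width: 0.661
```

>>> {"name": "servo_tool", "arguments": {
  "targets": [
    [14,0,0,0,0,0,0.66],
    [0,0,0,0,0,0,0.66],
    [0,0,0,0,0,0,0.3],
    [0,0,0,0,0,0,0.3],
    [0,0,0,0,0,0,0.3]
  ]
}}

```text
clock: 10.7
eef_pos: [0.5111, 0.3859, 0.062]
tcp_rot: [0.651, 1.568, 0.616]
force: [-0.5, -0.7, -0.7]
width: 0.487
```

>>> {"name": "servo_tool", "arguments": {
  "targets": [
    [0,0,0,0,0,0,0.3],
    [0,0,0,0,0,0,0.3],
    [0,0,0,0,0,0,0.3]
  ]
}}

```text
clock: 10.95
eef_pos: [0.5111, 0.3859, 0.062]
tcp_rot: [0.638, 1.568, 0.603]
force: [-0.6, -0.5, 7.9]
width: 0.482
```

>>> {"name": "servo_tool", "arguments": {
  "targets": [
    [-20,0,0,0,0,0,0.3],
    [-35,0,0,0,0,0,0.3],
    [-35,0,0,0,0,0,0.3],
    [-35,0,0,0,0,0,0.3],
    [-35,0,0,0,0,0,0.3]
  ]
}}

```text
clock: 11.37
eef_pos: [0.5099, 0.385, 0.2225]
tcp_rot: [0.654, 1.571, 0.619]
force: [0.2, 0.6, -2.2]
width: 0.479
```

>>> {"name": "servo_tool", "arguments": {
  "targets": [
    [0,-28.1,5.5,0,0,0,0.3],
    [0,-28.1,5.5,0,0,0,0.3],
    [0,-28.1,5.5,0,0,0,0.3],
    [0,-28.1,5.5,0,0,0,0.3],
    [0,-28.1,5.5,0,0,0,0.3]
  ]
}}

```text
clock: 11.78
eef_pos: [0.5327, 0.2426, 0.221]
tcp_rot: [0.461, 1.57, 0.426]
force: [0.5, -0.2, -2.8]
width: 0.48
```

>>> {"name": "servo_tool", "arguments": {
  "targets": [
    [0,-28.1,5.5,0,0,0,0.3],
    [0,-28.1,5.5,0,0,0,0.3],
    [0,-28.1,5.5,0,0,0,0.3],
    [0,-28.1,5.5,0,0,0,0.3],
    [0,-28.1,5.5,0,0,0,0.3]
  ]
}}

```text
clock: 12.2
eef_pos: [0.5553, 0.1011, 0.221]
tcp_rot: [0.188, 1.57, 0.153]
force: [0.0, 0.7, -2.8]
width: 0.483
```

>>> {"name": "servo_tool", "arguments": {
  "targets": [
    [0,0,0,6.2,0,0,0.3],
    [0,0,0,6.2,0,0,0.3],
    [0,0,0,6.2,0,0,0.3],
    [0,0,0,6.2,0,0,0.3],
    [0,0,0,6.2,0,0,0.3]
  ]
}}

```text
clock: 12.62
eef_pos: [0.5553, 0.1024, 0.2209]
tcp_rot: [0.718, 1.57, 0.136]
force: [-0.1, -0.3, -2.3]
width: 0.482
```

>>> {"name": "servo_tool", "arguments": {
  "targets": [
    [0,0,0,6.2,0,0,0.3],
    [0,0,0,6.2,0,0,0.3],
    [0,0,0,6.2,0,0,0.3],
    [0,0,0,6.2,0,0,0.3],
    [0,0,0,6.2,0,0,0.3]
  ]
}}

```text
clock: 13.03
eef_pos: [0.5553, 0.1025, 0.2208]
tcp_rot: [1.282, 1.57, 0.16]
force: [0.4, 0.2, -2.8]
width: 0.481
```

>>> {"name": "servo_tool", "arguments": {
  "targets": [
    [0,0,0,6.2,0,0,0.3],
    [0,0,0,6.2,0,0,0.3],
    [0,0,0,6.2,0,0,0.3],
    [0,0,0,6.2,0,0,0.3],
    [0,0,0,0,0,0,0.3]
  ]
}}

```text
clock: 13.45
eef_pos: [0.5553, 0.1025, 0.2208]
tcp_rot: [1.793, 1.57, 0.238]
force: [-1.0, 0.2, -3.0]
width: 0.48
```

```bash
python3 - <<'E'
from h import *
print(delta([556,102.9,222],-89)); print(pose()[0],read_state()["joints"].round(2))
im=optics.read_camera("wrist"); c=optics.calibration("wrist"); cv2.imwrite("pics/w2.png",im[:,:,::-1]); np.save("pics/w2.npy",np.array([c["eye"],c["attitude"]]))
E
```

```text
(array([-1.2,  0.7, -0.4]), array([-0.09, -0.  , -0.02]))
[555.33113652 102.52501064 220.81120778] [0.14 0.19 2.02 0.   0.94 0.13]
```

View pics/w2.png

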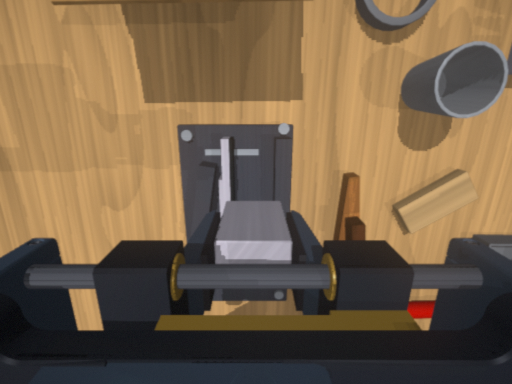

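```bash
python3 - <<'E'
from h import *
im=cv2.imread("pics/w2.png"); e=np.load("pics/w2.npy")
c=(optics.calibration("wrist")["mtx"],e[0],Ro.from_euler("xyz",e[1]).as_matrix())
g=cv2.cvtColor(im,cv2.COLOR_BGR2GRAY)
for r in(145,160,185,195):
    row=g[r].astype(int)
    L=170+np.argmin(np.diff(row[170:192])); Rr=283+np.argmax(np.diff(row[283:300]))
    j=np.where(row[210:245]>110)[0]+210
    print(r,"plate",cast(c,[(L+1,r),(Rr+1,r)],.012)[:,:2].round(4).tolist(),"jaw",cast(c,[(j[0],r),(j[-1]+1,r)],.042)[:,:2].round(4).tolist())
col=g[:,260].astype(int); k=115+np.argmin(np.diff(col[115:135])); print("plate+y",cast(c,(260,k+1),.012))
j=np.where(g[125:200,226]>110)[0]; print("jaw+y end",cast(c,(226,125+j[0]),.042), g[150,205:270])
E
```

```text
145 plate [[0.4573, 0.1378], [0.6063, 0.1409]] jaw [[0.5144, 0.1429], [0.5252, 0.1431]]
160 plate [[0.4575, 0.118], [0.6063, 0.121]] jaw [[0.5154, 0.1247], [0.5263, 0.125]]
185 plate [[0.4568, 0.0834], [0.6071, 0.0865]] jaw [[0.5124, 0.0931], [0.5262, 0.0933]]
195 plate [[0.4588, 0.0691], [0.6079, 0.0722]] jaw [[0.5122, 0.0799], [0.5274, 0.0802]]
plate+y [[0.56243384 0.16666551 0.012     ]]
jaw+y end [[0.52168057 0.15130583 0.042     ]] [141 156 157 159 158 157 151 148 147 148 147 147 147 147 146 145 177 195
 194 190 188 189 185 150  91  54  47  43  51  85 101 108 138 155 158 157
 158 158 159 157 158 157 157 158 158 157 158 157 157 156 158 157 153 124
  86  74  71  70  72  71  73  71  72  71  70]
```

>>> {"name": "servo_tool", "arguments": {
  "targets": [
    [20,0.7,-0.4,0,0,0,0.3],
    [30,0,0,0,0,0,0.3],
    [30,0,0,0,0,0,0.3],
    [25,0,0,0,0,0,0.3],
    [15,0,0,0,0,0,0.3]
  ]
}}

```text
clock: 13.92
eef_pos: [0.5549, 0.1028, 0.0981]
tcp_rot: [-1.449, 1.568, -2.994]
force: [-0.4, 0.6, -2.6]
width: 0.481
```

>>> {"name": "servo_tool", "arguments": {
  "targets": [
    [12,0,0,0,0,0,0.3],
    [8,0,0,0,0,0,0.3],
    [5,0,0,0,0,0,0.3],
    [3,0,0,0,0,0,0.3],
    [0,0,0,0,0,0,0.3]
  ]
}}

```text
clock: 14.33
eef_pos: [0.5564, 0.103, 0.0726]
tcp_rot: [1.738, 1.57, 0.189]
force: [0.3, -0.2, -2.7]
width: 0.48
```

Lower until contact.

>>> {"name": "servo_tool", "arguments": {
  "targets": [
    [1.5,0,0,0,0,0,0.3],
    [1,0,0,0,0,0,0.3],
    [0,0,0,0,0,0,0.3]
  ]
}}

```text
clock: 14.58
eef_pos: [0.5564, 0.103, 0.0703]
tcp_rot: [1.729, 1.57, 0.18]
force: [0.2, -0.9, -2.9]
width: 0.482
```

>>> {"name": "servo_tool", "arguments": {
  "targets": [
    [0.5,0,0,0,0,0,0.3],
    [0,0,0,0,0,0,0.3],
    [0,0,0,0,0,0,0.3]
  ]
}}

```text
clock: 14.83
eef_pos: [0.5564, 0.103, 0.07]
tcp_rot: [1.741, 1.57, 0.191]
force: [-2.0, -1.1, 6.5]
width: 0.482
```

>>> {"name": "servo_tool", "arguments": {
  "targets": [
    [0,0,0,0,0,0,0.62],
    [0,0,0,0,0,0,0.62],
    [0,0,0,0,0,0,0.62],
    [0,0,0,0,0,0,0.62],
    [-10,0,0,0,0,0,0.62]
  ]
}}

```text
clock: 15.25
eef_pos: [0.5552, 0.1028, 0.0783]
tcp_rot: [-1.456, 1.568, -3.006]
force: [-1.6, -0.1, -0.3]
width: 0.622
```

>>> {"name": "servo_tool", "arguments": {
  "targets": [
    [-22,0,0,0,0,0,0.66],
    [-30,0,0,0,0,0,0.66],
    [-30,0,0,0,0,0,0.66],
    [-30,0,0,0,0,0,0.66],
    [-30,0,0,0,0,0,0.66]
  ]
}}

```text
clock: 15.67
eef_pos: [0.5559, 0.1029, 0.2236]
tcp_rot: [1.735, 1.57, 0.185]
force: [1.1, -0.3, 0.7]
width: 0.664
```

>>> {"name": "servo_tool", "arguments": {
  "targets": [
    [0,0,0,-6.2,0,0,0.66],
    [0,0,0,-6.2,0,0,0.66],
    [0,0,0,-6.2,0,0,0.66],
    [0,0,0,-6.2,0,0,0.66],
    [0,0,0,-6.2,0,0,0.66]
  ]
}}

```text
clock: 16.08
eef_pos: [0.5561, 0.103, 0.2223]
tcp_rot: [1.165, 1.57, 0.162]
force: [-0.1, 1.4, 0.2]
width: 0.659
```

>>> {"name": "servo_tool", "arguments": {
  "targets": [
    [0,0,0,-6.2,0,0,0.66],
    [0,0,0,-6.2,0,0,0.66],
    [0,0,0,-6.2,0,0,0.66],
    [0,0,0,-6.2,0,0,0.66],
    [0,0,0,-6.2,0,0,0.66]
  ]
}}

```text
clock: 16.5
eef_pos: [0.5561, 0.1029, 0.2222]
tcp_rot: [0.641, 1.57, 0.179]
force: [0.6, -0.1, 0.9]
width: 0.66
```

>>> {"name": "servo_tool", "arguments": {
  "targets": [
    [0,0,0,-6.2,0,0,0.66],
    [0,0,0,-6.2,0,0,0.66],
    [0,0,0,-6.2,0,0,0.66],
    [0,0,0,-6.2,0,0,0.66],
    [0,0,0,-6.2,0,0,0.66]
  ]
}}

```text
clock: 16.92
eef_pos: [0.5561, 0.1029, 0.2222]
tcp_rot: [0.056, 1.57, 0.135]
force: [-0.2, 0.7, 0.1]
width: 0.657
```

>>> {"name": "servo_tool", "arguments": {
  "targets": [
    [0,29.2,-6.9,0,0,0,0.66],
    [0,29.2,-6.9,0,0,0,0.66],
    [0,29.2,-6.9,0,0,0,0.66],
    [0,29.2,-6.9,0,0,0,0.66],
    [0,29.2,-6.9,0,0,0,0.66]
  ]
}}

```text
clock: 17.33
eef_pos: [0.5104, 0.2472, 0.2223]
tcp_rot: [0.334, 1.57, 0.407]
force: [1.0, 0.6, -0.5]
width: 0.657
```

>>> {"name": "servo_tool", "arguments": {
  "targets": [
    [0,29.2,-6.9,0,0,0,0.66],
    [0,29.2,-6.9,0,0,0,0.66],
    [0,29.2,-6.9,0,0,0,0.66],
    [0,29.2,-6.9,0,0,0,0.66],
    [0,29.2,-6.9,0,0,0,0.66]
  ]
}}

```text
clock: 17.75
eef_pos: [0.4652, 0.3905, 0.2223]
tcp_rot: [0.567, 1.57, 0.641]
force: [0.5, -0.2, -0.3]
width: 0.663
```

>>> {"name": "servo_tool", "arguments": {
  "targets": [
    [0,0,0,0,0,0,0.66],
    [0,0,0,0,0,0,0.66]
  ]
}}

```text
clock: 17.92
eef_pos: [0.4654, 0.3901, 0.222]
tcp_rot: [0.485, 1.57, 0.561]
force: [0.1, -0.5, -0.3]
width: 0.659
```

```bash
python3 - <<'E'
from h import *
print(delta([467,389.5,62],4)); print(pose()[0])
im=optics.read_camera("wrist"); c=cal("wrist"); im=im[:,:,::-1].copy(); cv2.imwrite("pics/w3.png",im)
hsv=cv2.cvtColor(im,cv2.COLOR_BGR2HSV).astype(int); ok=np.zeros(im.shape[:2],bool); ok[:,150:350]=1
for k in comps((hsv[...,1]<60)&(hsv[...,2]>140)&ok,40): print(cv2.boundingRect(k),rect(c,k,.074))
E
```

```text
(array([160. ,  -0.7,   1.5]), array([ 0.33,  0.02, -0.01]))
[465.39065053 390.10423995 221.98053204]
(233, 176, 40, 24) {'c': (469.1, 389.6), 'L': 44.5, 'W': 27.2, 'ang': -85.9}
(233, 135, 43, 29) {'c': (425.9, 388.0), 'L': 44.3, 'W': 28.0, 'ang': 88.2}
```

>>> {"name": "servo_tool", "arguments": {
  "targets": [
    [25,-0.6,2.5,0.3,0,0,0.66],
    [35,0,0,0,0,0,0.66],
    [35,0,0,0,0,0,0.66],
    [35,0,0,0,0,0,0.66],
    [20,0,0,0,0,0,0.66]
  ]
}}

```text
clock: 18.38
eef_pos: [0.4677, 0.3865, 0.0684]
tcp_rot: [-2.531, 1.568, -2.464]
force: [0.1, -1.2, 0.5]
width: 0.662
```

>>> {"name": "servo_tool", "arguments": {
  "targets": [
    [10,0,0,0,0,0,0.66],
    [0,0,0,0,0,0,0.66],
    [0,0,0,0,0,0,0.3],
    [0,0,0,0,0,0,0.3],
    [0,0,0,0,0,0,0.3]
  ]
}}

```text
clock: 18.8
eef_pos: [0.4694, 0.3892, 0.0632]
tcp_rot: [0.585, 1.568, 0.653]
force: [-0.0, -0.2, 3.9]
width: 0.478
```

>>> {"name": "servo_tool", "arguments": {
  "targets": [
    [0,0,0,0,0,0,0.3],
    [0,0,0,0,0,0,0.3],
    [0,0,0,0,0,0,0.3]
  ]
}}

```text
clock: 19.05
eef_pos: [0.4694, 0.3892, 0.0632]
tcp_rot: [0.479, 1.568, 0.547]
force: [-0.5, -2.6, 9.1]
width: 0.48
```

>>> {"name": "servo_tool", "arguments": {
  "targets": [
    [-20,0,0,0,0,0,0.3],
    [-35,0,0,0,0,0,0.3],
    [-35,0,0,0,0,0,0.3],
    [-35,0,0,0,0,0,0.3],
    [-35,0,0,0,0,0,0.3]
  ]
}}

```text
clock: 19.47
eef_pos: [0.4682, 0.3885, 0.2239]
tcp_rot: [0.604, 1.57, 0.672]
force: [0.5, 1.5, -2.2]
width: 0.477
```

>>> {"name": "servo_tool", "arguments": {
  "targets": [
    [0,0,0,0,0,0,0.3]
  ]
}}

```text
clock: 19.55
eef_pos: [0.4709, 0.3906, 0.2293]
tcp_rot: [0.586, 1.561, 0.654]
force: [2.3, 1.1, -0.7]
width: 0.485
```

```bash
python3 -c "
from h import *
p,R=pose(); print(p,(R.T@(np.array([556.5,70,222])-p)).round(1),delta([556,70,222],-89)[1])"
```

```text
[470.90776346 390.62844436 229.27734114] [   6.  -325.8   63.4] [92.91  0.11 -0.63]
```

>>> {"name": "servo_tool", "arguments": {
  "targets": [
    [0,-32.4,6.6,0,0,0,0.3],
    [0,-32.4,6.6,0,0,0,0.3],
    [0,-32.4,6.6,0,0,0,0.3],
    [0,-32.4,6.6,0,0,0,0.3],
    [0,-32.4,6.6,0,0,0,0.3]
  ]
}}

```text
clock: 19.97
eef_pos: [0.5124, 0.2279, 0.2218]
tcp_rot: [0.273, 1.57, 0.342]
force: [0.6, 0.2, -2.2]
width: 0.48
```

>>> {"name": "servo_tool", "arguments": {
  "targets": [
    [0,-32.4,6.6,0,0,0,0.3],
    [0,-32.4,6.6,0,0,0,0.3],
    [0,-32.4,6.6,0,0,0,0.3],
    [0,-32.4,6.6,0,0,0,0.3],
    [0,-32.4,6.6,0,0,0,0.3]
  ]
}}

```text
clock: 20.38
eef_pos: [0.5565, 0.0683, 0.2218]
tcp_rot: [0.056, 1.57, 0.125]
force: [0.4, 0.3, -1.5]
width: 0.48
```

>>> {"name": "servo_tool", "arguments": {
  "targets": [
    [0,0,0,6.2,0,0,0.3],
    [0,0,0,6.2,0,0,0.3],
    [0,0,0,6.2,0,0,0.3],
    [0,0,0,6.2,0,0,0.3],
    [0,0,0,6.2,0,0,0.3]
  ]
}}

```text
clock: 20.8
eef_pos: [0.5563, 0.0698, 0.2217]
tcp_rot: [0.594, 1.57, 0.116]
force: [0.3, -0.3, -2.0]
width: 0.484
```

>>> {"name": "servo_tool", "arguments": {
  "targets": [
    [0,0,0,6.2,0,0,0.3],
    [0,0,0,6.2,0,0,0.3],
    [0,0,0,6.2,0,0,0.3],
    [0,0,0,6.2,0,0,0.3],
    [0,0,0,6.2,0,0,0.3]
  ]
}}

```text
clock: 21.22
eef_pos: [0.5562, 0.07, 0.2217]
tcp_rot: [1.099, 1.57, 0.08]
force: [0.4, 0.2, -2.2]
width: 0.484
```

>>> {"name": "servo_tool", "arguments": {
  "targets": [
    [0,0,0,6.2,0,0,0.3],
    [0,0,0,6.2,0,0,0.3],
    [0,0,0,6.2,0,0,0.3],
    [0,0,0,6.2,0,0,0.3],
    [0,0,0,6.2,0,0,0.3]
  ]
}}

```text
clock: 21.63
eef_pos: [0.5562, 0.07, 0.2217]
tcp_rot: [1.702, 1.57, 0.142]
force: [-0.1, -0.2, -1.0]
width: 0.481
```

>>> {"name": "servo_tool", "arguments": {
  "targets": [
    [0,0,0,0,0,0,0.3],
    [0,0,0,0,0,0,0.3],
    [0,0,0,0,0,0,0.3]
  ]
}}

```text
clock: 21.88
eef_pos: [0.5563, 0.07, 0.2215]
tcp_rot: [1.74, 1.571, 0.189]
force: [-0.6, 0.1, -1.8]
width: 0.48
```

```bash
python3 -c "
from h import *
print(pose()[0],delta([556.5,70,71],-89))
im=optics.read_camera('wrist'); cv2.imwrite('pics/w4.png',im[:,:,::-1])"
```

```text
[556.32878267  69.95552194 221.53674851] (array([ 1.505e+02,  1.000e-01, -0.000e+00]), array([ 0.12, -0.  , -0.01]))
```

View pics/w4.png

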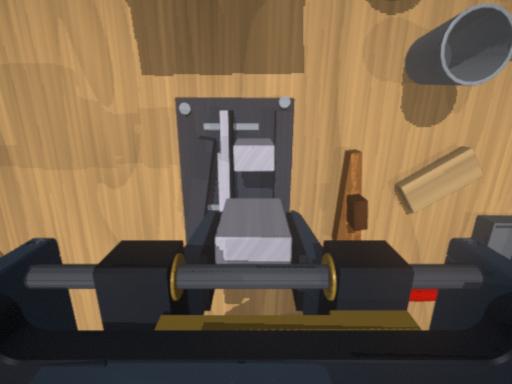

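Block 1 stands in the channel at (254,155), and the held block is lined up. Lower it.

>>> {"name": "servo_tool", "arguments": {
  "targets": [
    [20,0,0,0,0,0,0.3],
    [30,0,0,0,0,0,0.3],
    [30,0,0,0,0,0,0.3],
    [25,0,0,0,0,0,0.3],
    [15,0,0,0,0,0,0.3]
  ]
}}

```text
clock: 22.35
eef_pos: [0.5551, 0.0698, 0.0989]
tcp_rot: [-1.496, 1.568, -3.049]
force: [-1.0, 0.1, -2.6]
width: 0.477
```

>>> {"name": "servo_tool", "arguments": {
  "targets": [
    [12,0,0,0,0,0,0.3],
    [8,0,0,0,0,0,0.3],
    [5,0,0,0,0,0,0.3],
    [3,0,0,0,0,0,0.3],
    [1,0,0,0,0,0,0.3]
  ]
}}

```text
clock: 22.77
eef_pos: [0.5567, 0.07, 0.0727]
tcp_rot: [1.642, 1.57, 0.087]
force: [-0.3, -0.2, -1.6]
width: 0.477
```

>>> {"name": "servo_tool", "arguments": {
  "targets": [
    [1,0,0,0,0,0,0.3],
    [0,0,0,0,0,0,0.3],
    [0,0,0,0,0,0,0.3]
  ]
}}

```text
clock: 23.02
eef_pos: [0.5567, 0.07, 0.072]
tcp_rot: [1.638, 1.57, 0.083]
force: [-0.2, -0.4, -1.9]
width: 0.481
```

>>> {"name": "servo_tool", "arguments": {
  "targets": [
    [0.8,0,0,0,0,0,0.3],
    [0,0,0,0,0,0,0.3],
    [0,0,0,0,0,0,0.3]
  ]
}}

```text
clock: 23.27
eef_pos: [0.5568, 0.07, 0.0712]
tcp_rot: [1.675, 1.57, 0.12]
force: [-0.3, -0.4, 5.5]
width: 0.482
```

>>> {"name": "servo_tool", "arguments": {
  "targets": [
    [0.4,0,0,0,0,0,0.3],
    [0,0,0,0,0,0,0.3],
    [0,0,0,0,0,0,0.3]
  ]
}}

```text
clock: 23.52
eef_pos: [0.5568, 0.07, 0.0712]
tcp_rot: [1.652, 1.57, 0.097]
force: [-4.3, -0.8, 14.3]
width: 0.484
```

>>> {"name": "servo_tool", "arguments": {
  "targets": [
    [0,0,0,0,0,0,0.62],
    [0,0,0,0,0,0,0.62],
    [0,0,0,0,0,0,0.62],
    [0,0,0,0,0,0,0.62],
    [-10,0,0,0,0,0,0.62]
  ]
}}

```text
clock: 23.93
eef_pos: [0.5553, 0.0698, 0.0791]
tcp_rot: [-1.492, 1.568, -3.047]
force: [-1.1, -0.3, -0.5]
width: 0.617
```

>>> {"name": "servo_tool", "arguments": {
  "targets": [
    [-20,0,0,0,0,0,0.66],
    [-30,0,0,0,0,0,0.66],
    [-30,0,0,0,0,0,0.66],
    [-30,0,0,0,0,0,0.66],
    [-30,0,0,0,0,0,0.66]
  ]
}}

```text
clock: 24.35
eef_pos: [0.5561, 0.0699, 0.2224]
tcp_rot: [1.659, 1.571, 0.104]
force: [0.9, 0.3, -0.5]
width: 0.66
```

>>> {"name": "servo_tool", "arguments": {
  "targets": [
    [0,0,0,-5.9,0,0,0.66],
    [0,0,0,-5.9,0,0,0.66],
    [0,0,0,-5.9,0,0,0.66],
    [0,0,0,-5.9,0,0,0.66],
    [0,0,0,-5.9,0,0,0.66]
  ]
}}

```text
clock: 24.77
eef_pos: [0.5563, 0.0699, 0.221]
tcp_rot: [1.179, 1.57, 0.144]
force: [-0.1, 0.1, 0.3]
width: 0.657
```

>>> {"name": "servo_tool", "arguments": {
  "targets": [
    [0,0,0,-5.9,0,0,0.66],
    [0,0,0,-5.9,0,0,0.66],
    [0,0,0,-5.9,0,0,0.66],
    [0,0,0,-5.9,0,0,0.66],
    [0,0,0,-5.9,0,0,0.66]
  ]
}}

```text
clock: 25.18
eef_pos: [0.5563, 0.0699, 0.2209]
tcp_rot: [0.746, 1.571, 0.226]
force: [-0.2, -0.4, -0.7]
width: 0.657
```

>>> {"name": "servo_tool", "arguments": {
  "targets": [
    [0,0,0,-5.9,0,0,0.66],
    [0,0,0,-5.9,0,0,0.66],
    [0,0,0,-5.9,0,0,0.66],
    [0,0,0,-5.9,0,0,0.66],
    [0,0,0,-5.9,0,0,0.66]
  ]
}}

```text
clock: 25.6
eef_pos: [0.5563, 0.0699, 0.2209]
tcp_rot: [0.087, 1.57, 0.082]
force: [0.6, -0.2, 0.9]
width: 0.66
```

>>> {"name": "servo_tool", "arguments": {
  "targets": [
    [0,31.7,-13.4,0,0,0,0.66],
    [0,31.7,-13.4,0,0,0,0.66],
    [0,31.7,-13.4,0,0,0,0.66],
    [0,31.7,-13.4,0,0,0,0.66],
    [0,31.7,-13.4,0,0,0,0.66]
  ]
}}

```text
clock: 26.02
eef_pos: [0.4902, 0.2304, 0.221]
tcp_rot: [0.43, 1.57, 0.42]
force: [1.2, 0.6, 0.5]
width: 0.662
```

>>> {"name": "servo_tool", "arguments": {
  "targets": [
    [0,31.7,-13.4,0,0,0,0.66],
    [0,31.7,-13.4,0,0,0,0.66],
    [0,31.7,-13.4,0,0,0,0.66],
    [0,31.7,-13.4,0,0,0,0.66],
    [0,31.7,-13.4,0,0,0,0.66]
  ]
}}

```text
clock: 26.43
eef_pos: [0.4247, 0.3898, 0.2211]
tcp_rot: [0.662, 1.57, 0.652]
force: [0.7, -0.5, -0.5]
width: 0.661
```

>>> {"name": "servo_tool", "arguments": {
  "targets": [
    [0,0,0,0,0,0,0.66],
    [0,0,0,0,0,0,0.66],
    [0,0,0,0,0,0,0.66]
  ]
}}

```text
clock: 26.68
eef_pos: [0.4256, 0.3881, 0.2206]
tcp_rot: [-1.092, 1.571, -1.101]
force: [-0.2, -0.6, -0.7]
width: 0.659
```

```bash
python3 - <<'E'
from h import *
im=optics.read_camera("wrist"); c=cal("wrist"); im=im[:,:,::-1].copy(); cv2.imwrite("pics/w5.png",im)
hsv=cv2.cvtColor(im,cv2.COLOR_BGR2HSV).astype(int); ok=np.zeros(im.shape[:2],bool); ok[:,150:350]=1
for k in comps((hsv[...,1]<60)&(hsv[...,2]>140)&ok,40): print(cv2.boundingRect(k),rect(c,k,.074))
print(delta([425,388.1,62],-1)); print(pose()[0])
E
```

```text
(234, 173, 40, 25) {'c': (425.7, 388.8), 'L': 43.7, 'W': 27.7, 'ang': 87.4}
(array([158.5,   0.4,  -0.8]), array([0.39, 0.  , 0.01]))
[425.83040699 387.67321629 220.51491453]
```

>>> {"name": "servo_tool", "arguments": {
  "targets": [
    [25,0.7,-0.3,0.4,0,0,0.66],
    [35,0,0,0,0,0,0.66],
    [35,0,0,0,0,0,0.66],
    [35,0,0,0,0,0,0.66],
    [20,0,0,0,0,0,0.66]
  ]
}}

```text
clock: 27.15
eef_pos: [0.4248, 0.3868, 0.0672]
tcp_rot: [-2.416, 1.568, -2.435]
force: [-0.0, -0.8, -1.6]
width: 0.656
```

>>> {"name": "servo_tool", "arguments": {
  "targets": [
    [9,0,0,0,0,0,0.66],
    [0,0,0,0,0,0,0.66],
    [0,0,0,0,0,0,0.3],
    [0,0,0,0,0,0,0.3],
    [0,0,0,0,0,0,0.3]
  ]
}}

```text
clock: 27.57
eef_pos: [0.4263, 0.3895, 0.0629]
tcp_rot: [0.695, 1.568, 0.678]
force: [1.1, 0.7, 4.5]
width: 0.474
```

>>> {"name": "servo_tool", "arguments": {
  "targets": [
    [0,0,0,0,0,0,0.3],
    [0,0,0,0,0,0,0.3],
    [0,0,0,0,0,0,0.3]
  ]
}}

```text
clock: 27.82
eef_pos: [0.4263, 0.3895, 0.0629]
tcp_rot: [0.599, 1.568, 0.582]
force: [-0.4, -3.2, 9.4]
width: 0.475
```

>>> {"name": "servo_tool", "arguments": {
  "targets": [
    [-20,0,0,0,0,0,0.3],
    [-35,0,0,0,0,0,0.3],
    [-35,0,0,0,0,0,0.3],
    [-35,0,0,0,0,0,0.3],
    [-35,0,0,0,0,0,0.3]
  ]
}}

```text
clock: 28.23
eef_pos: [0.4251, 0.3888, 0.2237]
tcp_rot: [0.759, 1.57, 0.742]
force: [0.9, 0.8, -1.7]
width: 0.479
```

>>> {"name": "servo_tool", "arguments": {
  "targets": [
    [0,-35,13.6,0,0,0,0.3],
    [0,-35,13.6,0,0,0,0.3],
    [0,-35,13.6,0,0,0,0.3],
    [0,-35,13.6,0,0,0,0.3],
    [0,-35,13.6,0,0,0,0.3]
  ]
}}

```text
clock: 28.65
eef_pos: [0.4906, 0.2113, 0.2222]
tcp_rot: [0.387, 1.569, 0.37]
force: [0.8, -0.3, -1.2]
width: 0.482
```

>>> {"name": "servo_tool", "arguments": {
  "targets": [
    [0,-35,13.6,0,0,0,0.3],
    [0,-35,13.6,0,0,0,0.3],
    [0,-35,13.6,0,0,0,0.3],
    [0,-35,13.6,0,0,0,0.3],
    [0,-35,13.6,0,0,0,0.3]
  ]
}}

```text
clock: 29.07
eef_pos: [0.5556, 0.0348, 0.2222]
tcp_rot: [0.084, 1.57, 0.067]
force: [1.0, 0.8, -1.2]
width: 0.483
```

>>> {"name": "servo_tool", "arguments": {
  "targets": [
    [0,0,0,5.9,0,0,0.3],
    [0,0,0,5.9,0,0,0.3],
    [0,0,0,5.9,0,0,0.3],
    [0,0,0,5.9,0,0,0.3],
    [0,0,0,5.9,0,0,0.3]
  ]
}}

```text
clock: 29.48
eef_pos: [0.5553, 0.0366, 0.222]
tcp_rot: [0.598, 1.57, 0.061]
force: [0.3, -0.5, -2.1]
width: 0.479
```

>>> {"name": "servo_tool", "arguments": {
  "targets": [
    [0,0,0,5.9,0,0,0.3],
    [0,0,0,5.9,0,0,0.3],
    [0,0,0,5.9,0,0,0.3],
    [0,0,0,5.9,0,0,0.3],
    [0,0,0,5.9,0,0,0.3]
  ]
}}

```text
clock: 29.9
eef_pos: [0.5553, 0.0367, 0.222]
tcp_rot: [1.096, 1.57, 0.044]
force: [0.6, -0.4, -2.5]
width: 0.485
```

>>> {"name": "servo_tool", "arguments": {
  "targets": [
    [0,0,0,5.9,0,0,0.3],
    [0,0,0,5.9,0,0,0.3],
    [0,0,0,5.9,0,0,0.3],
    [0,0,0,5.9,0,0,0.3],
    [0,0,0,5.9,0,0,0.3]
  ]
}}

```text
clock: 30.32
eef_pos: [0.5552, 0.0368, 0.222]
tcp_rot: [1.588, 1.57, 0.021]
force: [0.4, 0.8, -1.7]
width: 0.483
```

>>> {"name": "servo_tool", "arguments": {
  "targets": [
    [0,0,0,0,0,0,0.3],
    [0,0,0,0,0,0,0.3],
    [0,0,0,0,0,0,0.3]
  ]
}}

```text
clock: 30.57
eef_pos: [0.5553, 0.0367, 0.2216]
tcp_rot: [1.591, 1.57, 0.032]
force: [0.2, -0.2, -2.3]
width: 0.479
```

```bash
python3 -c "
from h import *
print(pose()[0],delta([557.1,37,71],-89))
im=optics.read_camera('wrist'); cv2.imwrite('pics/w6.png',im[:,:,::-1])"
```

```text
[555.29391087  36.71732213 221.63191876] (array([150.6,   1.7,  -0.3]), array([-0.29, -0.  , -0.03]))
```

>>> {"name": "servo_tool", "arguments": {
  "targets": [
    [20,1.7,0,0,0,0,0.3],
    [30,0,0,0,0,0,0.3],
    [30,0,0,0,0,0,0.3],
    [25,0,0,0,0,0,0.3],
    [15,0,0,0,0,0,0.3]
  ]
}}

```text
clock: 31.03
eef_pos: [0.5558, 0.0367, 0.0987]
tcp_rot: [-1.555, 1.568, -3.114]
force: [-0.3, 0.0, -1.1]
width: 0.48
```

>>> {"name": "servo_tool", "arguments": {
  "targets": [
    [12,0,0,0,0,0,0.3],
    [8,0,0,0,0,0,0.3],
    [5,0,0,0,0,0,0.3],
    [3,0,0,0,0,0,0.3],
    [1.5,0,0,0,0,0,0.3]
  ]
}}

```text
clock: 31.45
eef_pos: [0.5574, 0.0367, 0.072]
tcp_rot: [1.586, 1.57, 0.024]
force: [0.2, 0.9, -1.8]
width: 0.482
```

>>> {"name": "servo_tool", "arguments": {
  "targets": [
    [1,0,0,0,0,0,0.3],
    [0,0,0,0,0,0,0.3],
    [0,0,0,0,0,0,0.3]
  ]
}}

```text
clock: 31.7
eef_pos: [0.5574, 0.0367, 0.0713]
tcp_rot: [1.592, 1.57, 0.03]
force: [-0.4, -0.1, -1.7]
width: 0.482
```

>>> {"name": "servo_tool", "arguments": {
  "targets": [
    [0.5,0,0,0,0,0,0.3],
    [0,0,0,0,0,0,0.3],
    [0,0,0,0,0,0,0.3]
  ]
}}

```text
clock: 31.95
eef_pos: [0.5574, 0.0367, 0.0709]
tcp_rot: [1.619, 1.57, 0.057]
force: [-2.4, 0.2, 6.0]
width: 0.482
```

>>> {"name": "servo_tool", "arguments": {
  "targets": [
    [0,0,0,0,0,0,0.62],
    [0,0,0,0,0,0,0.62],
    [0,0,0,0,0,0,0.62],
    [0,0,0,0,0,0,0.62],
    [-10,0,0,0,0,0,0.62]
  ]
}}

```text
clock: 32.37
eef_pos: [0.556, 0.0367, 0.0792]
tcp_rot: [-1.558, 1.568, -3.12]
force: [-0.7, 0.6, -1.3]
width: 0.62
```

>>> {"name": "servo_tool", "arguments": {
  "targets": [
    [-20,0,0,0,0,0,0.62],
    [-30,0,0,0,0,0,0.55],
    [-30,0,0,0,0,0,0.55],
    [-30,0,0,0,0,0,0.55],
    [-30,0,0,0,0,0,0.55]
  ]
}}

```text
clock: 32.78
eef_pos: [0.5567, 0.0367, 0.2224]
tcp_rot: [1.682, 1.57, 0.12]
force: [0.1, -0.2, -0.1]
width: 0.551
```

>>> {"name": "servo_tool", "arguments": {
  "targets": [
    [-10,26,4,0,0,0,0.55],
    [-10,26,4,0,0,0,0.55],
    [0,26,4,0,0,0,0.55],
    [0,26,4,0,0,0,0.55],
    [0,26,4,0,0,0,0.55]
  ]
}}

```text
clock: 33.2
eef_pos: [0.6884, 0.0177, 0.2414]
tcp_rot: [1.592, 1.57, 0.03]
force: [-0.4, -0.4, -0.5]
width: 0.552
```

>>> {"name": "servo_tool", "arguments": {
  "targets": [
    [0,0,0,0,0,0,0.55],
    [0,0,0,0,0,0,0.55],
    [0,0,0,0,0,0,0.55]
  ]
}}

```text
clock: 33.45
eef_pos: [0.6865, 0.0179, 0.2403]
tcp_rot: [-1.574, 1.57, -3.136]
force: [0.3, -0.2, 0.9]
width: 0.549
```

```bash
python3 - <<'E'
from h import *
im=optics.read_camera("wrist"); c=cal("wrist"); im=im[:,:,::-1].copy(); cv2.imwrite("pics/w7.png",im)
t=optics.read_camera("top")[:,:,::-1].copy(); cv2.imwrite("pics/top2.png",t)
print(pose()[0],delta([688,20,250],-89))
cal0=optics.calibration("wrist"); np.save("pics/w7.npy",np.array([cal0["eye"],cal0["attitude"]]))
hsv=cv2.cvtColor(im,cv2.COLOR_BGR2HSV).astype(int); ok=np.zeros(im.shape[:2],bool); ok[:240,200:310]=1
for k in comps((hsv[...,1]>80)&(hsv[...,2]<100)&ok,40): print("rib",cv2.boundingRect(k),rect(c,k,.054))
for k in comps((hsv[...,1]>135)&ok,40): print("wood",cv2.boundingRect(k),rect(c,k,.024))
cv2.imwrite("pics/w7b.png",cv2.resize(im[100:250,180:330],None,fx=4,fy=4,interpolation=cv2.INTER_CUBIC))
E
```

```text
[686.3051161   18.00680022 240.47809021] (array([-9.5,  1.7, -2. ]), array([-0.49, -0.  ,  0.02]))
rib (290, 213, 16, 27) {'c': (746.6, -49.8), 'L': 38.0, 'W': 20.5, 'ang': -89.6}
rib (207, 213, 10, 27) {'c': (629.5, -50.6), 'L': 38.0, 'W': 12.3, 'ang': -89.6}
rib (250, 151, 12, 14) {'c': (688.5, 42.7), 'L': 16.2, 'W': 13.7, 'ang': -89.1}
wood (245, 107, 26, 98) {'c': (684.9, 36.2), 'L': 131.2, 'W': 35.6, 'ang': -83.2}
```

View pics/w7b.png

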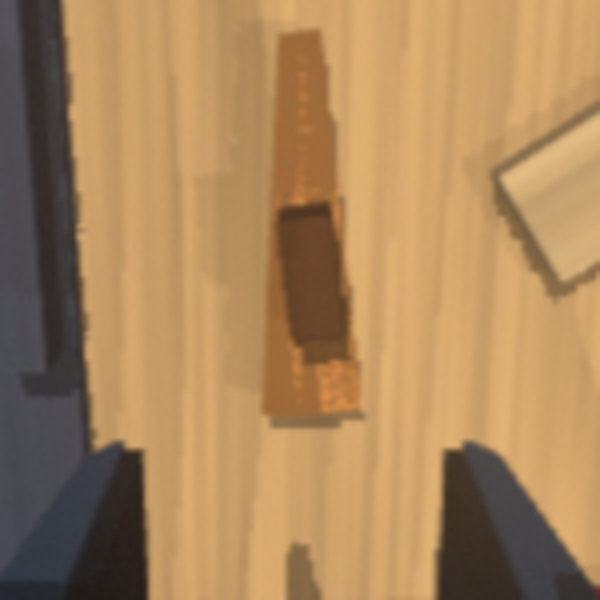

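```bash
python3 - <<'E'
from h import *
im=cv2.imread("pics/w7.png"); e=np.load("pics/w7.npy")
c=(optics.calibration("wrist")["mtx"],e[0],Ro.from_euler("xyz",e[1]).as_matrix())
q=lambda P:np.array(P)/4.+[180-.4,100-.4]
r=cast(c,q([(281,210),(330,205),(347,348),(300,343)]),.054)[:,:2]*1e3; print("rib",r.round(1),r.mean(0))
d=r[:2].mean(0)-r[2:].mean(0); print("rib yaw",np.degrees(np.arctan2(-d[0],d[1])),np.linalg.norm(d),np.linalg.norm(r[0]-r[1]),np.linalg.norm(r[2]-r[3]))
s=cast(c,q([(320,30),(360,412),(264,415),(279,33)]),.024)[:,:2]*1e3; print(s.round(1)); d=s[0]-s[1]; print("side yaw",np.degrees(np.arctan2(-d[0],d[1])),np.linalg.norm(d),np.linalg.norm(s[1]-s[2]))
hsv=cv2.cvtColor(im,cv2.COLOR_BGR2HSV)
g=hsv[...,2].astype(int)
for y in range(150,190,4): print(y,g[y,246:272])
E
```

```text
rib [[681.5  49.4]
 [696.6  51.1]
 [702.8   5.2]
 [687.7   6.8]] [692.1790087   28.13724803]
rib yaw 8.010982812458188 44.685522315748024 15.19549374436815 15.167506740685926
[[693.5 102.7]
 [709.5 -27.1]
 [675.4 -28.5]
 [680.3 101.7]]
side yaw 7.049458644652913 130.7809933375146 34.180277587292444
150 [178 169 167 171 158 154 165 179 190 192 165 137 135 131 123 120 144 170
 168 155 189 217 222 221 222 221]
154 [179 165 154 120  86  81  81  81  85  89  93  96  98  98  99  96 105 167
 189 166 190 217 221 222 222 221]
158 [180 164 149 120  98  97  97 100 103 105 107 107 108 106 107 106 103 118
 154 164 193 218 222 221 222 220]
162 [176 161 148 124 101  95  96  98  99 104 106 108 108 107 107 105 104  99
 110 149 199 220 222 221 221 220]
166 [171 158 151 147 120 101 100 104 104 103 105 106 107 109 107 106 105 101
 100 141 189 215 220 221 221 220]
170 [168 155 149 146 125 101  98 101 102 105 104 107 105 106 106 106 105 104
 101 137 162 197 219 220 220 219]
174 [168 153 149 148 145 120 101 100 101 102 105 106 106 107 107 108 106 106
 102 107 122 148 197 219 221 218]
178 [168 157 152 149 151 131 104  99 101 103 105 104 103 106 107 107 105 105
 102  98 110 146 197 218 220 217]
182 [168 159 160 160 159 156 126 102  99 101 101 104 104 105 106 106 106 106
 105 100 108 162 205 219 220 218]
186 [166 159 159 159 158 160 172 151 125 116 111 110 113 114 113 115 115 116
 116 113 118 162 177 200 218 215]
```

>>> {"name": "servo_tool", "arguments": {
  "targets": [
    [20,5,-8.8,-6.5,0,0,0.42],
    [30,0,0,0,0,0,0.42],
    [35,0,0,0,0,0,0.42],
    [35,0,0,0,0,0,0.42],
    [30,0,0,0,0,0,0.42]
  ]
}}

```text
clock: 33.97
eef_pos: [0.6909, 0.0269, 0.0887]
tcp_rot: [-1.716, 1.57, 3.119]
force: [-0.1, -1.0, -0.4]
width: 0.418
```

>>> {"name": "servo_tool", "arguments": {
  "targets": [
    [20,0,0,0,0,0,0.42],
    [10,0,0,0,0,0,0.42],
    [5,0,0,0,0,0,0.42],
    [0,0,0,0,0,0,0.42],
    [0,0,0,0,0,0,0.42]
  ]
}}

```text
clock: 34.38
eef_pos: [0.6927, 0.0268, 0.0566]
tcp_rot: [1.477, 1.569, 0.028]
force: [-0.2, -0.1, -0.1]
width: 0.42
```

>>> {"name": "servo_tool", "arguments": {
  "targets": [
    [0,0,0,0,0,0,0],
    [0,0,0,0,0,0,0],
    [0,0,0,0,0,0,0],
    [0,0,0,0,0,0,0],
    [0,0,0,0,0,0,0]
  ]
}}

```text
clock: 34.8
eef_pos: [0.6925, 0.0267, 0.0561]
tcp_rot: [1.449, 1.57, 0.001]
force: [-1.9, -0.7, 7.3]
width: 0.193
```

>>> {"name": "servo_tool", "arguments": {
  "targets": [
    [-20,0,0,0,0,0,0],
    [-35,0,0,0,0,0,0],
    [-35,0,0,0,0,0,0],
    [-35,0,0,0,0,0,0],
    [-35,0,0,0,0,0,0]
  ]
}}

```text
clock: 35.22
eef_pos: [0.6917, 0.0267, 0.2168]
tcp_rot: [-1.731, 1.57, 3.104]
force: [0.9, 1.4, -1.6]
width: 0.194
```

>>> {"name": "servo_tool", "arguments": {
  "targets": [
    [0,0,0,0,0,0,0],
    [0,0,0,0,0,0,0],
    [0,0,0,0,0,0,0]
  ]
}}

```text
clock: 35.47
eef_pos: [0.6915, 0.0267, 0.2144]
tcp_rot: [-1.679, 1.57, -3.128]
force: [0.7, -0.9, -2.2]
width: 0.193
```

```bash
python3 - <<'E'
from h import *
im=optics.read_camera("wrist"); cal0=optics.calibration("wrist"); im=im[:,:,::-1].copy(); cv2.imwrite("pics/w8.png",im)
np.save("pics/w8.npy",np.array([cal0["eye"],cal0["attitude"]]))
print(pose()[0],delta([0,0,0],-83)[1],read_state()["width"])
cv2.imwrite("pics/w8b.png",cv2.resize(im[90:280,160:350],None,fx=3,fy=3,interpolation=cv2.INTER_CUBIC))
E
```

```text
[691.18297744  26.70878912 213.61928157] [ 0.01 -0.01  0.13] 0.19558672951528858
```

View pics/w8b.png

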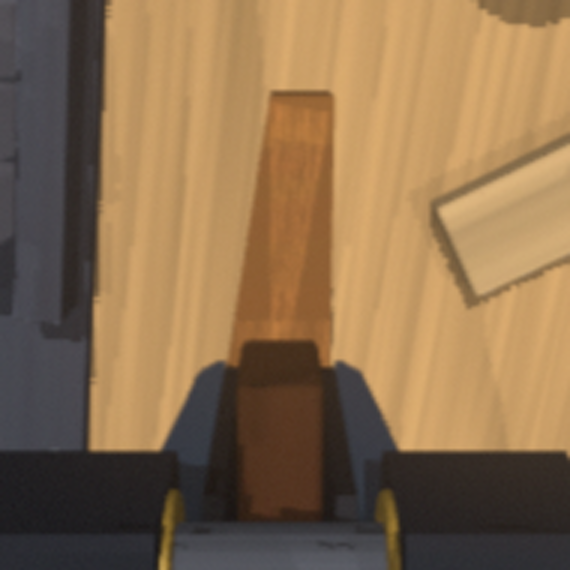

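```bash
python3 - <<'E'
from h import *
e=np.load("pics/w8.npy")
c=(optics.calibration("wrist")["mtx"],e[0],Ro.from_euler("xyz",e[1]).as_matrix())
p=pose()[0]
P=cast(c,np.array([(273,93),(332,93),(331,335)])/3+[160-.3,90-.3],.1815)*1e3
print(((P-p)@Rt(-83)).round(1))   # tool axes: x down,y = wedge x,z=-wedge y
E
```

```text
[[ 32.1  -1.9 -76. ]
 [ 32.1  10.8 -75.9]
 [ 32.1  11.4 -20.9]]
```

>>> {"name": "servo_tool", "arguments": {
  "targets": [
    [0,-24.6,5.1,0,0,0,0],
    [0,-24.6,5.1,0,0,0,0],
    [0,-24.6,5.1,0,0,0,0],
    [0,-24.6,5.1,0,0,0,0],
    [0,-24.6,5.1,0,0,0,0]
  ]
}}

```text
clock: 35.93
eef_pos: [0.571, -0.0138, 0.2133]
tcp_rot: [-1.762, 1.568, 3.073]
force: [0.1, -0.9, -1.4]
width: 0.197
```

>>> {"name": "servo_tool", "arguments": {
  "targets": [
    [0,-24.6,5.1,0,0,0,0],
    [0,-24.6,5.1,0,0,0,0],
    [0,-24.6,5.1,0,0,0,0],
    [0,0,0,3,0,0,0],
    [0,0,0,3,0,0,0]
  ]
}}

```text
clock: 36.35
eef_pos: [0.4997, -0.038, 0.2137]
tcp_rot: [-1.7, 1.568, 3.027]
force: [0.3, 0.9, -0.9]
width: 0.197
```

>>> {"name": "servo_tool", "arguments": {
  "targets": [
    [20,0,0,0,0,0,0],
    [20,0,0,0,0,0,0],
    [0,0,0,0,0,0,0],
    [0,0,0,0,0,0,0],
    [0,0,0,0,0,0,0]
  ]
}}

```text
clock: 36.77
eef_pos: [0.5017, -0.0378, 0.1753]
tcp_rot: [-1.717, 1.57, 3.013]
force: [-0.3, -0.6, -1.4]
width: 0.2
```

```bash
python3 - <<'E'
from h import *
im=optics.read_camera("wrist"); cal0=optics.calibration("wrist"); im=im[:,:,::-1].copy(); cv2.imwrite("pics/w9.png",im)
np.save("pics/w9.npy",np.array([cal0["eye"],cal0["attitude"]]))
print(pose()[0],delta([500.9,-37.6,120],-89),read_state()["width"])
cv2.imwrite("pics/w9b.png",cv2.resize(im[20:270,160:360],None,fx=3,fy=2.4,interpolation=cv2.INTER_CUBIC))
E
```

```text
[502.03544714 -37.80963005 175.73649816] (array([55.7, -1.1, -0.2]), array([ 0.01,  0.  , -0.01])) 0.19529680123125412
```

View pics/w9b.png

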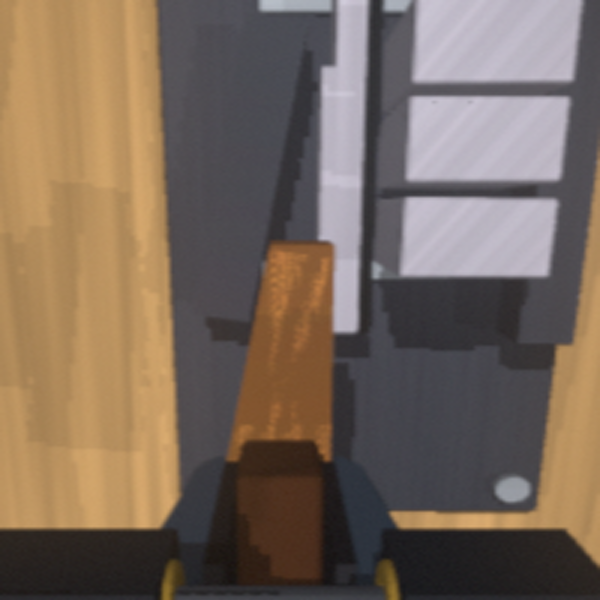

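```bash
python3 - <<'E'
from h import *
e=np.load("pics/w9.npy")
c=(optics.calibration("wrist")["mtx"],e[0],Ro.from_euler("xyz",e[1]).as_matrix())
q=lambda P:np.array(P)/[3,2.4]+[160-.3,20-.3]
r=cast(c,q([(323,70),(319,240),(358,332),(368,100),(361,325)]),.042)*1e3; print("jaw pf,pf,end,right,right",r.round(1)[:,:2])
r=cast(c,q([(535,510),(161,100),(178,500),(553,345)]),.012)*1e3; print("plate corner, left,left,right",r.round(1)[:,:2])
r=cast(c,q([(308,60),(270,235)]),.042)*1e3; print("rail",r.round(1)[:,:2])
F=lambda P:(np.array(P)-[532.6,71])@Ro.from_euler("z",1,degrees=True).as_matrix()[:2,:2]
for P in cast(c,q([(323,70),(319,240),(358,332),(368,100),(361,325),(308,60),(270,235)]),.042)*1e3: print(F(P[:2]).round(1))
E
```

```text
jaw pf,pf,end,right,right [[512.8  99. ]
 [513.4  34.8]
 [528.2  -3.9]
 [527.3  88.6]
 [529.1  -0.8]]
plate corner, left,left,right [[ 609.6 -102.3]
 [ 457.8   91.9]
 [ 459.8  -98.9]
 [ 607.2  -14.4]]
rail [[508.  102.5]
 [497.   36.5]]
[-19.3  28.4]
[-19.8 -35.9]
[ -5.7 -74.8]
[-5.  17.6]
[ -4.8 -71.8]
[-24.1  31.9]
[-36.2 -33.8]
```

>>> {"name": "servo_tool", "arguments": {
  "targets": [
    [25,-0.2,0,0,0,0,0],
    [30,0,0,0,0,0,0],
    [20,0,0,0,0,0,0],
    [12,0,0,0,0,0,0],
    [8,0,0,0,0,0,0]
  ]
}}

```text
clock: 37.23
eef_pos: [0.5015, -0.0378, 0.0796]
tcp_rot: [-1.735, 1.57, 2.995]
force: [0.2, 0.5, -1.8]
width: 0.199
```

>>> {"name": "servo_tool", "arguments": {
  "targets": [
    [5,0,0,0,0,0,0],
    [3,0,0,0,0,0,0],
    [2,0,0,0,0,0,0],
    [0,0,0,0,0,0,0],
    [0,0,0,0,0,0,0]
  ]
}}

```text
clock: 37.65
eef_pos: [0.5019, -0.0378, 0.0708]
tcp_rot: [1.441, 1.57, -0.113]
force: [0.3, -0.2, -1.2]
width: 0.196
```

>>> {"name": "servo_tool", "arguments": {
  "targets": [
    [1,0,0,0,0,0,0],
    [0,0,0,0,0,0,0],
    [0,0,0,0,0,0,0]
  ]
}}

```text
clock: 37.9
eef_pos: [0.5016, -0.0378, 0.0694]
tcp_rot: [1.474, 1.57, -0.079]
force: [-0.5, 0.9, -0.6]
width: 0.192
```

>>> {"name": "servo_tool", "arguments": {
  "targets": [
    [0.8,0,0,0,0,0,0],
    [0,0,0,0,0,0,0],
    [0,0,0,0,0,0,0]
  ]
}}

```text
clock: 38.15
eef_pos: [0.5015, -0.0378, 0.0684]
tcp_rot: [-1.941, 1.571, 2.789]
force: [0.1, -0.7, -1.1]
width: 0.194
```

>>> {"name": "servo_tool", "arguments": {
  "targets": [
    [0.5,0,0,0,0,0,0],
    [0,0,0,0,0,0,0],
    [0,0,0,0,0,0,0]
  ]
}}

```text
clock: 38.4
eef_pos: [0.5016, -0.0378, 0.0681]
tcp_rot: [-2.018, 1.571, 2.712]
force: [-0.3, 1.1, 3.6]
width: 0.2
```

>>> {"name": "servo_tool", "arguments": {
  "targets": [
    [0,0,0,0,0,0,0.42],
    [0,0,0,0,0,0,0.42],
    [0,0,0,0,0,0,0.42],
    [0,0,0,0,0,0,0.42],
    [-10,0,0,0,0,0,0.42]
  ]
}}

```text
clock: 38.82
eef_pos: [0.5006, -0.0377, 0.077]
tcp_rot: [-1.706, 1.568, 3.024]
force: [-1.3, 0.2, -0.4]
width: 0.419
```

>>> {"name": "servo_tool", "arguments": {
  "targets": [
    [-20,0,0,0,0,0,0.42],
    [-40,0,0,0,0,0,0.55],
    [-40,0,0,0,0,0,0.55],
    [-40,0,0,0,0,0,0.55],
    [-40,0,0,0,0,0,0.55]
  ]
}}

```text
clock: 39.23
eef_pos: [0.501, -0.0377, 0.2606]
tcp_rot: [1.355, 1.57, -0.199]
force: [-0.0, -0.0, 0.1]
width: 0.55
```

>>> {"name": "servo_tool", "arguments": {
  "targets": [
    [0,15.9,31.5,0,0,0,0.55],
    [0,15.9,31.5,0,0,0,0.55],
    [0,15.9,31.5,0,0,0,0.55],
    [0,15.9,31.5,0,0,0,0.55],
    [0,15.9,31.5,0,0,0,0.55]
  ]
}}

```text
clock: 39.65
eef_pos: [0.5842, -0.1955, 0.259]
tcp_rot: [1.194, 1.57, -0.359]
force: [-0.1, 0.6, 0.3]
width: 0.553
```

>>> {"name": "servo_tool", "arguments": {
  "targets": [
    [0,15.9,31.5,0,0,0,0.55],
    [0,0,0,-6.6,0,0,0.55],
    [0,0,0,-6.6,0,0,0.55],
    [0,0,0,-6.6,0,0,0.55],
    [0,0,0,-6.6,0,0,0.55]
  ]
}}

```text
clock: 40.07
eef_pos: [0.6, -0.2253, 0.2585]
tcp_rot: [-2.609, 1.571, 2.587]
force: [0.7, 0.6, -0.6]
width: 0.551
```

>>> {"name": "servo_tool", "arguments": {
  "targets": [
    [0,0,0,-6.6,0,0,0.55],
    [0,0,0,-6.6,0,0,0.55],
    [0,0,0,-6.6,0,0,0.55],
    [0,0,0,-6.6,0,0,0.55],
    [0,0,0,-6.6,0,0,0.55]
  ]
}}

```text
clock: 40.48
eef_pos: [0.6001, -0.225, 0.2587]
tcp_rot: [-0.052, 1.571, -0.563]
force: [0.6, -0.6, 0.3]
width: 0.55
```

>>> {"name": "servo_tool", "arguments": {
  "targets": [
    [0,0,0,-6.6,0,0,0.55],
    [0,0,0,-6.6,0,0,0.55],
    [0,0,0,-6.6,0,0,0.55],
    [0,0,0,-6.6,0,0,0.55],
    [0,0,0,-6.6,0,0,0.55]
  ]
}}

```text
clock: 40.9
eef_pos: [0.6001, -0.225, 0.2588]
tcp_rot: [-0.336, 1.571, -0.27]
force: [-0.4, -0.3, -1.0]
width: 0.553
```

>>> {"name": "servo_tool", "arguments": {
  "targets": [
    [0,0,0,-6.6,0,0,0.55],
    [0,0,0,-6.6,0,0,0.55],
    [0,0,0,0,0,0,0.55],
    [0,0,0,0,0,0,0.55]
  ]
}}

```text
clock: 41.23
eef_pos: [0.6001, -0.2251, 0.2585]
tcp_rot: [-0.671, 1.571, -0.384]
force: [0.3, 0.2, -1.0]
width: 0.551
```

```bash
python3 - <<'E'
from h import *
im=optics.read_camera("wrist"); cal0=optics.calibration("wrist"); im=im[:,:,::-1].copy(); cv2.imwrite("pics/w10.png",im)
np.save("pics/w10.npy",np.array([cal0["eye"],cal0["attitude"]])); c=cal("wrist")
t=optics.read_camera("top")[:,:,::-1].copy(); cv2.imwrite("pics/top3.png",t)
print(pose()[0],delta([0,0,0],16.5)[1],read_state()["joints"].round(2))
hsv=cv2.cvtColor(im,cv2.COLOR_BGR2HSV).astype(int); ok=np.zeros(im.shape[:2],bool); ok[:235,170:340]=1
for k in comps((hsv[...,2]<45)&ok,60): print("head",cv2.boundingRect(k),rect(c,k,.04))
E
```

```text
[ 600.1864002  -225.04771462  258.27083669] [-0.11  0.01  0.01] [-0.4   0.26  1.85  0.    1.03 -2.25]
```

View pics/w10.png

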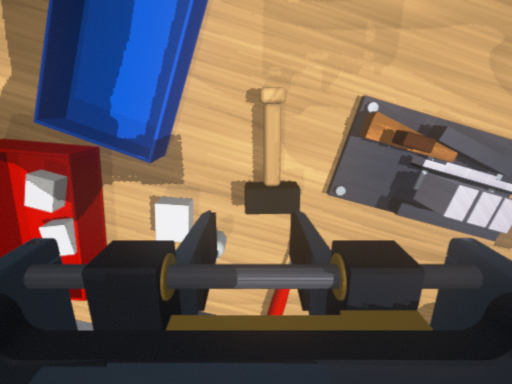

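The mallet lies at (272,198), handle up along column 272, aligned with the tool. The wedge sits in the slot at (400,135).

```bash
python3 - <<'E'
from h import *
im=cv2.imread("pics/w10.png"); e=np.load("pics/w10.npy")
c=(optics.calibration("wrist")["mtx"],e[0],Ro.from_euler("xyz",e[1]).as_matrix())
hsv=cv2.cvtColor(im,cv2.COLOR_BGR2HSV).astype(int);V=hsv[...,2]; ok=np.zeros(V.shape,bool); ok[178:214,235:308]=1
for t in(60,75):
  for k in comps((V<t)&ok,60): print("head",cv2.boundingRect(k),rect(c,k,.04))
m=(V<75)
print("top-edge/bottom-edge rows",[np.where(m[178:216,x])[0][[0,-1]]+178 for x in(250,260,272,285,294)])
for r in(110,130,150,170): print(r,hsv[r,258:288,2])
g=V
P=[]
for r in(115,130,150,170):
    row=g[r,255:290]; d=np.diff(row); print(r,255+np.argsort(d)[:2],255+np.argsort(-d)[:2])
print(pose()[0],read_state()["joints"].round(2))
E
```

```text
head (245, 182, 57, 32) {'c': (629.6, -185.1), 'L': 80.9, 'W': 46.5, 'ang': -73.8}
top-edge/bottom-edge rows [array([183, 212]), array([183, 212]), array([187, 212]), array([182, 212]), array([183, 215])]
110 [152 153 152 152 151 136 145 170 189 209 218 222 221 220 221 221 220 218
 216 217 212 203 185 184 198 204 202 206 210 208]
130 [152 152 150 149 146 134 144 167 188 209 219 222 222 221 222 221 221 223
 225 223 218 205 186 184 194 197 199 206 213 215]
150 [162 163 164 164 164 144 143 165 186 208 220 222 220 221 220 219 218 213
 215 214 208 201 192 208 221 222 227 228 223 219]
170 [145 147 147 148 146 135 142 164 185 205 217 220 219 219 219 218 216 213
 216 216 208 188 189 211 222 224 226 227 229 229]
115 [279 262] [265 264]
130 [279 278] [264 265]
150 [262 279] [266 264]
170 [278 262] [264 280]
[ 600.1864002  -225.04771462  258.27083669] [-0.4   0.26  1.85  0.    1.03 -2.25]
```

```bash
python3 - <<'E'
from h import *
e=np.load("pics/w10.npy")
c=(optics.calibration("wrist")["mtx"],e[0],Ro.from_euler("xyz",e[1]).as_matrix())
H=cast(c,[(271.3,170),(271.7,115),(263.5,170),(279,170)],.032)*1e3; print(H.round(1)); d=H[0]-H[1]; print("yaw",np.degrees(np.arctan2(d[1],d[0])))
C=cast(c,[(245,212.5),(299,212.5),(245,205),(299,205)],.04)*1e3; print(C.round(1))
y=np.radians(16.4); u=np.array([np.cos(y),np.sin(y)]); cen=(C[0,:2]+C[1,:2])/2-20*u; print("centre",cen)
# point on handle line 39 mm behind the centre
s=(cen-H[0,:2])@u; g=H[0,:2]+u*(s-39); print("grip",g, delta([*g,28],16.4))
E
```

```text
[[ 593.4 -199.1   32. ]
 [ 522.  -220.9   32. ]
 [ 596.5 -209.6   32. ]
 [ 590.4 -188.6   32. ]]
yaw 16.968698182590238
[[ 662.5 -217.9   40. ]
 [ 640.7 -142.8   40. ]
 [ 651.4 -221.    40. ]
 [ 629.7 -146.6   40. ]]
centre [ 632.38709067 -186.00111672]
grip [ 595.40698626 -198.48411903] (array([230.3,  26.9,   2.9]), array([-0.01,  0.01,  0.01]))
```

>>> {"name": "servo_tool", "arguments": {
  "targets": [
    [20,26.9,2.9,0,0,0,0.45],
    [40,0,0,0,0,0,0.45],
    [40,0,0,0,0,0,0.45],
    [40,0,0,0,0,0,0.45],
    [30,0,0,0,0,0,0.45]
  ]
}}

```text
clock: 41.75
eef_pos: [0.5943, -0.198, 0.0852]
tcp_rot: [2.497, 1.569, 2.784]
force: [-0.0, -0.4, -0.1]
width: 0.451
```

>>> {"name": "servo_tool", "arguments": {
  "targets": [
    [25,0,0,0,0,0,0.45],
    [20,0,0,0,0,0,0.45],
    [10,0,0,0,0,0,0.45],
    [5,0,0,0,0,0,0.45],
    [0,0,0,0,0,0,0.45]
  ]
}}

```text
clock: 42.17
eef_pos: [0.5952, -0.1984, 0.0276]
tcp_rot: [2.489, 1.57, 2.778]
force: [-0.1, -0.1, -0.4]
width: 0.451
```

>>> {"name": "servo_tool", "arguments": {
  "targets": [
    [0,0,0,0,0,0,0],
    [0,0,0,0,0,0,0],
    [0,0,0,0,0,0,0],
    [0,0,0,0,0,0,0],
    [0,0,0,0,0,0,0]
  ]
}}

```text
clock: 42.58
eef_pos: [0.5961, -0.1987, 0.0292]
tcp_rot: [-0.675, 1.569, -0.385]
force: [-0.6, 0.2, 8.2]
width: 0.264
```

>>> {"name": "servo_tool", "arguments": {
  "targets": [
    [-10,0,0,0,0,0,0],
    [-30,0,0,0,0,0,0],
    [-40,0,0,0,0,0,0],
    [-40,0,0,0,0,0,0],
    [-20,0,0,0,0,0,0]
  ]
}}

```text
clock: 43.0
eef_pos: [0.5965, -0.1989, 0.1731]
tcp_rot: [-0.655, 1.566, -0.365]
force: [2.0, -1.2, -4.3]
width: 0.261
```

>>> {"name": "servo_tool", "arguments": {
  "targets": [
    [0,0,0,5,0,0,0],
    [0,0,0,5,0,0,0],
    [0,0,0,5.4,0,0,0],
    [0,0,0,0,0,0,0],
    [0,0,0,0,0,0,0]
  ]
}}

```text
clock: 43.42
eef_pos: [0.595, -0.1984, 0.1683]
tcp_rot: [2.831, 1.571, 2.855]
force: [1.0, -0.1, -4.5]
width: 0.259
```

```bash
python3 - <<'E'
from h import *
im=optics.read_camera("wrist"); cal0=optics.calibration("wrist"); im=im[:,:,::-1].copy(); cv2.imwrite("pics/w11.png",im)
np.save("pics/w11.npy",np.array([cal0["eye"],cal0["attitude"]]))
s=read_state();print(pose()[0],delta([0,0,0],1)[1],s["width"],s["force"],s["ft_torque"])
E
```

```text
[ 595.09226262 -198.41424943  168.16352977] [ 0.39 -0.01 -0.  ] 0.26153179010432004 [-0.17525666  0.64158073 -4.80305657] [ 0.04804646 -0.05052468  0.03640681]
```

View pics/w11.png

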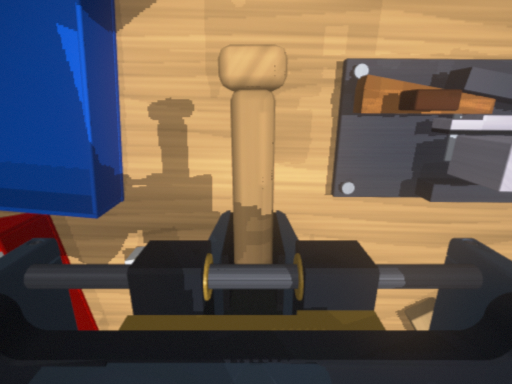

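>>> {"name": "servo_tool", "arguments": {
  "targets": [
    [0,8.2,-27.4,0.4,0,0,0],
    [0,8.2,-27.4,0,0,0,0],
    [0,8.2,-27.4,0,0,0,0],
    [0,8.2,-27.4,0,0,0,0],
    [0,8.2,-27.4,0,0,0,0]
  ]
}}

```text
clock: 43.88
eef_pos: [0.4563, -0.1591, 0.1678]
tcp_rot: [2.729, 1.57, 2.746]
force: [-0.1, 0.2, -3.2]
width: 0.263
```

>>> {"name": "servo_tool", "arguments": {
  "targets": [
    [25,0,0,0,0,0,0],
    [25,0,0,0,0,0,0],
    [15,0,0,0,0,0,0],
    [0,0,0,0,0,0,0],
    [0,0,0,0,0,0,0]
  ]
}}

```text
clock: 44.3
eef_pos: [0.4574, -0.1595, 0.1028]
tcp_rot: [2.748, 1.569, 2.763]
force: [0.7, -0.7, -4.4]
width: 0.263
```

```bash
python3 - <<'E'
from h import *
e=np.load("pics/w11.npy"); K=optics.calibration("wrist")["mtx"]
c=(K,e[0],Ro.from_euler("xyz",e[1]).as_matrix())
print("wedge head (old view)",(cast(c,[(359.5,77),(359.5,112)],.036)*1e3).round(1))
im=optics.read_camera("wrist"); c=cal("wrist"); im=im[:,:,::-1].copy(); cv2.imwrite("pics/w12.png",im)
cal0=optics.calibration("wrist");np.save("pics/w12.npy",np.array([cal0["eye"],cal0["attitude"]]))
s=read_state();print(pose()[0],delta([457.5,-160,45.5],1),s["width"],s["force"])
E
```

```text
wedge head (old view) [[481.2 -98.   36. ]
 [513.3 -93.6  36. ]]
[ 458.07061788 -159.73698963  103.5473007 ] (array([58. , -0.3, -0.6]), array([-0.12,  0.01,  0.  ])) 0.2617402395659302 [ 3.06690607e-04 -5.92506556e-01 -4.21539405e+00]
```

View pics/w12.png

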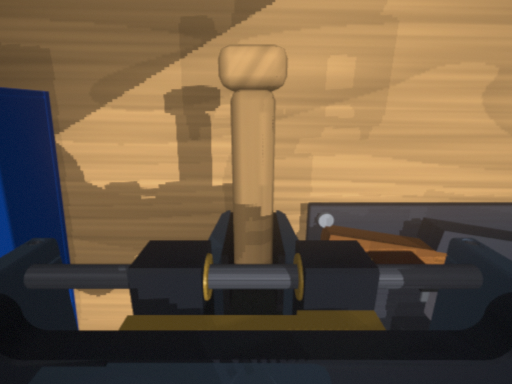

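>>> {"name": "servo_tool", "arguments": {
  "targets": [
    [25,0,0,0,0,0,0],
    [20,0,0,0,0,0,0],
    [10,0,0,0,0,0,0],
    [3,0,0,0,0,0,0],
    [0,0,0,0,0,0,0]
  ]
}}

```text
clock: 44.77
eef_pos: [0.4579, -0.1597, 0.0452]
tcp_rot: [2.709, 1.57, 2.723]
force: [-0.3, -0.4, -4.3]
width: 0.264
```

>>> {"name": "servo_tool", "arguments": {
  "targets": [
    [0,5,0,0,0,0,0],
    [0,5,0,0,0,0,0],
    [0,5,0,0,0,0,0],
    [0,5,0,0,0,0,0],
    [0,5,0,0,0,0,0]
  ]
}}

```text
clock: 45.18
eef_pos: [0.4575, -0.134, 0.0453]
tcp_rot: [-0.336, 1.57, -0.321]
force: [-0.1, -1.5, -3.8]
width: 0.259
```

>>> {"name": "servo_tool", "arguments": {
  "targets": [
    [0,3,0,0,0,0,0],
    [0,3,0,0,0,0,0],
    [0,3,0,0,0,0,0],
    [0,3,0,0,0,0,0],
    [0,3,0,0,0,0,0]
  ]
}}

```text
clock: 45.6
eef_pos: [0.4572, -0.1194, 0.0449]
tcp_rot: [1.274, 1.571, 1.288]
force: [-0.6, -0.6, -3.2]
width: 0.262
```

>>> {"name": "servo_tool", "arguments": {
  "targets": [
    [0,3,0,0,0,0,0],
    [0,3,0,0,0,0,0],
    [0,3,0,0,0,0,0],
    [0,3,0,0,0,0,0],
    [0,3,0,0,0,0,0]
  ]
}}

```text
clock: 46.02
eef_pos: [0.4584, -0.105, 0.0454]
tcp_rot: [-0.348, 1.568, -0.335]
force: [5.0, -7.2, -6.0]
width: 0.257
```

>>> {"name": "servo_tool", "arguments": {
  "targets": [
    [0,3,0,0,0,0,0],
    [0,3,0,0,0,0,0],
    [0,3,0,0,0,0,0],
    [0,3,0,0,0,0,0],
    [0,0,0,0,0,0,0]
  ]
}}

```text
clock: 46.43
eef_pos: [0.4581, -0.0928, 0.0454]
tcp_rot: [-0.31, 1.568, -0.297]
force: [2.9, -5.5, -3.5]
width: 0.261
```

>>> {"name": "servo_tool", "arguments": {
  "targets": [
    [0,3,0,0,0,0,0],
    [0,3,0,0,0,0,0],
    [0,3,0,0,0,0,0],
    [0,3,0,0,0,0,0],
    [0,0,0,0,0,0,0]
  ]
}}

```text
clock: 46.85
eef_pos: [0.4589, -0.0812, 0.0457]
tcp_rot: [-0.296, 1.566, -0.282]
force: [6.0, -9.5, -3.9]
width: 0.258
```

```bash
python3 - <<'E'
from h import *
im=optics.read_camera("wrist"); im=im[:,:,::-1].copy(); cv2.imwrite("pics/w13.png",im)
s=read_state();print(pose()[0],delta([457.5,-66,45.5],1),s["width"],s["force"],s["ft_torque"])
t=optics.read_camera("top")[:,:,::-1].copy(); a=optics.read_camera("scene")[:,:,::-1].copy(); cv2.imwrite("pics/scene3.png",a)
o=np.vstack([cv2.resize(t[120:220,185:335],(600,400),interpolation=cv2.INTER_CUBIC)[:, :],cv2.resize(a[170:290,200:330],(600,554))[100:300]])
cv2.imwrite("pics/m13.png",o)
E
```

```text
[458.68127045 -81.21629905  45.65808344] (array([ 0.1, 15.2, -1. ]), array([-0.23,  0.24,  0.07])) 0.26183310440685315 [ 5.29302482 -9.18043321 -4.05917535] [-1.52100882 -1.12609218 -0.59391356]
```

View pics/m13.png

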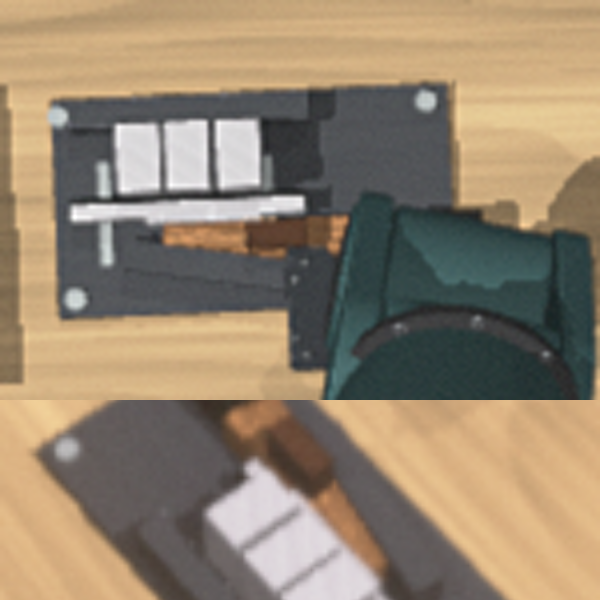

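>>> {"name": "servo_tool", "arguments": {
  "targets": [
    [0,3,0,0,0,0,0],
    [0,3,0,0,0,0,0],
    [0,2,0,0,0,0,0],
    [0,2,0,0,0,0,0],
    [0,0,0,0,0,0,0]
  ]
}}

```text
clock: 47.42
eef_pos: [0.459, -0.0713, 0.0457]
tcp_rot: [-0.277, 1.566, -0.264]
force: [7.2, -11.7, -3.2]
width: 0.264
```

>>> {"name": "servo_tool", "arguments": {
  "targets": [
    [0,2,0,0,0,0,0],
    [0,2,0,0,0,0,0],
    [0,0,0,0,0,0,0]
  ]
}}

```text
clock: 47.67
eef_pos: [0.4589, -0.0673, 0.0458]
tcp_rot: [-0.274, 1.565, -0.261]
force: [6.6, -12.2, -3.5]
width: 0.261
```

>>> {"name": "servo_tool", "arguments": {
  "targets": [
    [0,2,0,0,0,0,0],
    [0,0,0,0,0,0,0]
  ]
}}

```text
clock: 47.83
eef_pos: [0.4587, -0.0655, 0.0457]
tcp_rot: [-0.326, 1.566, -0.313]
force: [6.1, -17.2, -4.5]
width: 0.263
```

>>> {"name": "servo_tool", "arguments": {
  "targets": [
    [0,2,0,0,0,0,0],
    [0,0,0,0,0,0,0]
  ]
}}

```text
clock: 48.0
eef_pos: [0.4572, -0.0639, 0.0454]
tcp_rot: [-0.771, 1.568, -0.758]
force: [-3.0, -28.4, -0.2]
width: 0.271
```

>>> {"name": "servo_tool", "arguments": {
  "targets": [
    [0,-8,0,0,0,0,0],
    [0,-8,0,0,0,0,0],
    [0,0,0,0,0,0,0],
    [0,8,0,0,0,0,0],
    [0,8,0,0,0,0,0]
  ]
}}

```text
clock: 48.42
eef_pos: [0.4549, -0.0627, 0.0446]
tcp_rot: [-2.964, 1.567, -2.951]
force: [-36.4, -60.0, 8.1]
width: 0.282
```

>>> {"name": "servo_tool", "arguments": {
  "targets": [
    [0,0,0,0,0,0,0],
    [0,-10,0,0,0,0,0],
    [0,-10,0,0,0,0,0],
    [0,10,0,0,0,0,0],
    [0,10.5,0,0,0,0,0]
  ]
}}

```text
clock: 48.83
eef_pos: [0.4554, -0.0623, 0.0447]
tcp_rot: [-2.924, 1.568, -2.911]
force: [-35.2, -60.0, 7.0]
width: 0.282
```

>>> {"name": "servo_tool", "arguments": {
  "targets": [
    [0,0,0,0,0,0,0],
    [0,0,0,0,0,0,0]
  ]
}}

```text
clock: 49.0
eef_pos: [0.4548, -0.0621, 0.0446]
tcp_rot: [-2.823, 1.568, -2.809]
force: [-10.4, -27.4, -1.7]
width: 0.285
```

>>> {"name": "servo_tool", "arguments": {
  "targets": [
    [0,-10,0,0,0,0,0],
    [0,-15,0,0,0,0,0],
    [0,-15,0,0,0,0,0],
    [0,0,0,0,0,0,0],
    [0,0,0,0,0,0,0]
  ]
}}

```text
clock: 49.42
eef_pos: [0.4568, -0.1017, 0.0449]
tcp_rot: [2.363, 1.57, 2.376]
force: [-0.1, 0.2, -4.6]
width: 0.262
```

```bash
python3 - <<'E'
from h import *
c=cal("top"); im=cv2.imread("pics/top3.png"); hsv=cv2.cvtColor(im,cv2.COLOR_BGR2HSV).astype(int)
m=(hsv[...,0]>100)&(hsv[...,0]<125)&(hsv[...,1]>120)
m[:,:380]=0
R=[];
for r in range(150,220,10): R.append((np.where(m[r])[0][-1]+1,r))
T=[(x,np.where(m[:300,x])[0][0]) for x in range(400,450,10)]; B=[(x,np.where(m[:300,x])[0][-1]+1) for x in range(400,450,10)]
r=cast(c,R,.06)*1e3;t=cast(c,T,.06)*1e3;b=cast(c,B,.06)*1e3
print(r.round(0)[:,:2].tolist());print(t.round(0)[:,:2].tolist());print(b.round(0)[:,:2].tolist())
v=np.polyfit(r[:,0],r[:,1],1); print("yaw",np.degrees(np.arctan(v[0])), "x",t[:,0].mean(),b[:,0].mean())
s=read_state();print(pose()[0],s["force"],s["width"])
E
```

```text
Traceback (most recent call last):
IndexError: index 0 is out of bounds for axis 0 with size 0
```

>>> {"name": "servo_tool", "arguments": {
  "targets": [
    [0,-20,0,0,0,0,0],
    [-20,-20,0,0,0,0,0],
    [-30,-20,0,0,0,0,0],
    [-40,0,0,0,0,0,0],
    [-40,0,0,0,0,0,0]
  ]
}}

```text
clock: 49.83
eef_pos: [0.457, -0.1615, 0.1758]
tcp_rot: [2.654, 1.569, 2.667]
force: [1.3, -0.5, -4.7]
width: 0.261
```

>>> {"name": "servo_tool", "arguments": {
  "targets": [
    [0,0,0,0,0,0,0],
    [0,0,0,0,0,0,0],
    [0,0,0,0,0,0,0]
  ]
}}

```text
clock: 50.08
eef_pos: [0.4571, -0.1611, 0.174]
tcp_rot: [2.66, 1.57, 2.675]
force: [-0.9, 0.4, -4.2]
width: 0.261
```

```bash
python3 - <<'E'
from h import *
c=cal("top"); im=cv2.imread("pics/top0.png"); hsv=cv2.cvtColor(im,cv2.COLOR_BGR2HSV).astype(int)
m=((hsv[...,0]>100)&(hsv[...,0]<125)&(hsv[...,1]>120)).astype(np.uint8); m[:,:380]=0; m[:,458:]=0
print(m.sum(),m.sum(0)[380:460])
R=[(np.where(m[r])[0][-1]+1,r) for r in range(150,220,10)]
xs=range(405,445,10)
T=[(x,np.where(m[:300,x])[0][0]) for x in xs]; B=[(x,np.where(m[:300,x])[0][-1]+1) for x in xs]
r=cast(c,R,.06)*1e3;t=cast(c,T,.06)*1e3;b=cast(c,B,.06)*1e3
print(r.round(0)[:,:2].tolist());print(t.round(0)[:,:2].tolist());print(b.round(0)[:,:2].tolist())
v=np.polyfit(r[:,0],r[:,1],1); print("yaw",np.degrees(np.arctan(v[0])), "x",t[:,0].mean(),b[:,0].mean())
cy=np.polyval(v,(t[:,0].mean()+b[:,0].mean())/2)+75; print("cy",cy)
t=optics.read_camera("top")[:,:,::-1].copy(); a=optics.read_camera("wrist")[:,:,::-1].copy(); cv2.imwrite("pics/top4.png",t); cv2.imwrite("pics/w14.png",a)
o=np.zeros((584,600,3),np.uint8); o[:400]=cv2.resize(t[120:220,185:335],(600,400),interpolation=cv2.INTER_CUBIC); o[400:584,:246]=cv2.resize(a,(246,184));cv2.imwrite("pics/m14.png",o)
E
```

```text
6397 [  0   0   0   0   0   0   0  21  53  90  96  96  97  98  99 100 101 101
 100 100 100 100 100 100 100 100 100 100 100 100 101 101 101 101 101 101
 101 101 101 101 101 101 101 100 100 100 100 100 100 100 100 100 100 101
 101 101 101 101 101 101 101 101 101 101 101 101 101 100 100 100  99  81
  38   0   0   0   0   0   0   0]
[[566.0, -502.0], [541.0, -501.0], [515.0, -500.0], [489.0, -496.0], [463.0, -495.0], [437.0, -494.0], [412.0, -492.0]]
[[619.0, -381.0], [619.0, -407.0], [615.0, -432.0], [615.0, -458.0]]
[[361.0, -370.0], [358.0, -396.0], [357.0, -421.0], [354.0, -447.0]]
yaw -3.7934012877109247 x 616.9379049230529 357.5489905016012
cy -421.9429316623922
```

View pics/m14.png

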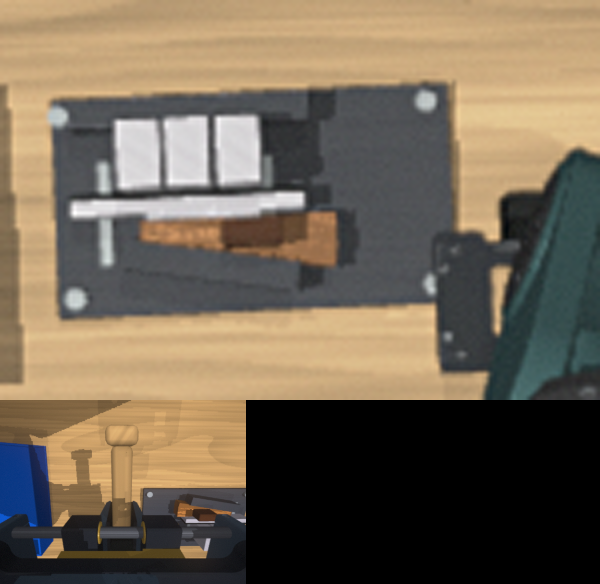

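>>> {"name": "servo_tool", "arguments": {
  "targets": [
    [0,-33,6.7,0,0,0,0],
    [0,-33,6.7,0,0,0,0],
    [0,-33,6.7,0,0,0,0],
    [0,-33,6.7,0,0,0,0],
    [0,-33,6.7,0,0,0,0]
  ]
}}

```text
clock: 50.6
eef_pos: [0.493, -0.3274, 0.1727]
tcp_rot: [2.49, 1.567, 2.504]
force: [1.2, 0.8, -4.4]
width: 0.262
```

>>> {"name": "servo_tool", "arguments": {
  "targets": [
    [0,-33,6.7,0,0,0,0],
    [0,-33,6.7,0,0,0,0],
    [0,-33,6.7,0,0,0,0],
    [0,0,0,5,0,0,0],
    [0,0,0,0,0,0,0]
  ]
}}

```text
clock: 51.02
eef_pos: [0.5145, -0.4259, 0.1722]
tcp_rot: [2.487, 1.568, 2.409]
force: [0.0, 1.2, -4.8]
width: 0.256
```

>>> {"name": "servo_tool", "arguments": {
  "targets": [
    [0,0,0,0,0,0,0],
    [0,0,0,0,0,0,0],
    [0,0,0,0,0,0,0]
  ]
}}

```text
clock: 51.27
eef_pos: [0.5148, -0.4242, 0.1742]
tcp_rot: [2.465, 1.569, 2.394]
force: [0.7, 0.1, -4.5]
width: 0.26
```

```bash
python3 - <<'E'
from h import *
s=read_state();print(pose()[0],delta([515,-424,36],-4),s["force"],s["width"],s["joints"].round(2))
a=optics.read_camera("wrist")[:,:,::-1].copy(); cv2.imwrite("pics/w15.png",a)
E
```

```text
[ 514.83938116 -424.15847975  174.22802555] (array([1.382e+02, 1.000e-01, 3.000e-01]), array([-0.05, -0.06, -0.05])) [ 0.67274778  0.10810626 -4.53482754] 0.2597332658974577 [-0.72  0.4   1.83  0.    0.91 -2.22]
```

View pics/w15.png

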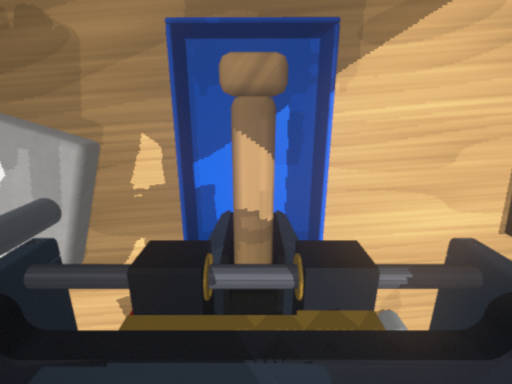

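>>> {"name": "servo_tool", "arguments": {
  "targets": [
    [25,0,0,0,0,0,0],
    [35,0,0,0,0,0,0],
    [35,0,0,0,0,0,0],
    [20,0,0,0,0,0,0],
    [12,0,0,0,0,0,0]
  ]
}}

```text
clock: 51.73
eef_pos: [0.514, -0.4237, 0.0452]
tcp_rot: [2.479, 1.567, 2.407]
force: [-0.2, 0.3, -5.5]
width: 0.26
```

>>> {"name": "servo_tool", "arguments": {
  "targets": [
    [6,0,0,0,0,0,0],
    [3,0,0,0,0,0,0],
    [1,0,0,0,0,0,0],
    [0,0,0,0,0,0,0],
    [0,0,0,0,0,0,0]
  ]
}}

```text
clock: 52.15
eef_pos: [0.5157, -0.4259, 0.0392]
tcp_rot: [-0.644, 1.569, -0.717]
force: [0.6, -1.1, -5.0]
width: 0.26
```

>>> {"name": "servo_tool", "arguments": {
  "targets": [
    [1.5,0,0,0,0,0,0],
    [0,0,0,0,0,0,0],
    [0,0,0,0,0,0,0]
  ]
}}

```text
clock: 52.4
eef_pos: [0.5152, -0.4254, 0.0368]
tcp_rot: [-0.597, 1.57, -0.67]
force: [-0.4, 0.1, -4.5]
width: 0.257
```

>>> {"name": "servo_tool", "arguments": {
  "targets": [
    [1,0,0,0,0,0,0],
    [0,0,0,0,0,0,0],
    [0,0,0,0,0,0,0]
  ]
}}

```text
clock: 52.65
eef_pos: [0.515, -0.4253, 0.0354]
tcp_rot: [2.462, 1.571, 2.388]
force: [0.2, -0.2, -4.2]
width: 0.259
```

>>> {"name": "servo_tool", "arguments": {
  "targets": [
    [1,0,0,0,0,0,0],
    [0,0,0,0,0,0,0],
    [0,0,0,0,0,0,0]
  ]
}}

```text
clock: 52.9
eef_pos: [0.5151, -0.4254, 0.0346]
tcp_rot: [-1.088, 1.571, -1.161]
force: [-2.1, 0.8, 1.8]
width: 0.259
```

>>> {"name": "servo_tool", "arguments": {
  "targets": [
    [0.7,0,0,0,0,0,0],
    [0,0,0,0,0,0,0],
    [0,0,0,0,0,0,0]
  ]
}}

```text
clock: 53.15
eef_pos: [0.5151, -0.4255, 0.0344]
tcp_rot: [-2.453, 1.571, -2.526]
force: [-6.7, 2.2, 9.1]
width: 0.262
```

>>> {"name": "servo_tool", "arguments": {
  "targets": [
    [0,0,0,0,0,0,0.45],
    [0,0,0,0,0,0,0.45],
    [0,0,0,0,0,0,0.45],
    [0,0,0,0,0,0,0.45],
    [-10,0,0,0,0,0,0.45]
  ]
}}

```text
clock: 53.57
eef_pos: [0.5143, -0.4246, 0.0424]
tcp_rot: [2.469, 1.568, 2.396]
force: [-0.4, 0.5, -1.0]
width: 0.452
```

>>> {"name": "servo_tool", "arguments": {
  "targets": [
    [-25,0,0,0,0,0,0.45],
    [-40,0,0,0,0,0,0.45],
    [-40,0,0,0,0,0,0.45],
    [-40,0,0,0,0,0,0.45],
    [-40,0,0,0,0,0,0.45]
  ]
}}

```text
clock: 53.98
eef_pos: [0.5148, -0.4251, 0.2315]
tcp_rot: [-0.62, 1.57, -0.693]
force: [0.4, -0.2, 0.6]
width: 0.444
```

>>> {"name": "servo_tool", "arguments": {
  "targets": [
    [-20,0,15,0,0,0,0.45],
    [0,0,20,0,0,0,0.45],
    [0,0,20,0,0,0,0.45],
    [0,0,0,0,0,0,0.45],
    [0,0,0,0,0,0,0.45]
  ]
}}

```text
clock: 54.4
eef_pos: [0.5702, -0.4291, 0.2491]
tcp_rot: [-0.688, 1.571, -0.76]
force: [-0.0, 0.4, -0.4]
width: 0.448
```

```bash
python3 - <<'E'
from h import *
s=read_state();print(pose()[0],s["force"],s["clock"])
t=optics.read_camera("scene")[:,:,::-1].copy(); w=optics.read_camera("wrist")[:,:,::-1].copy(); p=optics.read_camera("top")[:,:,::-1].copy()
cv2.imwrite("pics/top5.png",p)
o=np.zeros((600,800,3),np.uint8); o[:300,:400]=cv2.resize(t,(400,300),interpolation=cv2.INTER_AREA); o[:300,400:]=cv2.resize(w,(400,300),interpolation=cv2.INTER_AREA)
o[300:,:400]=cv2.resize(p[:,:],(400,300),interpolation=cv2.INTER_AREA); o[300:,400:]=cv2.resize(p[130:212,190:300],(400,300),interpolation=cv2.INTER_CUBIC)
cv2.imwrite("pics/end.png",o)
E
```

```text
[ 570.24234881 -429.12789278  249.10399455] [-0.02662883  0.37074475 -0.3963416 ] 54.4
```

View pics/end.png

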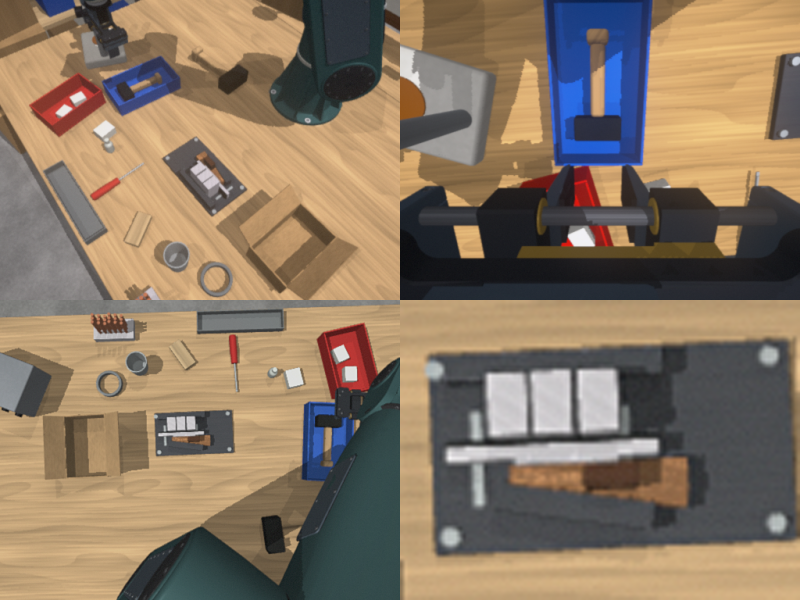

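```bash
python3 - <<'E'
from h import *
c=cal("top")
for f in("top0","top5"):
    g=cv2.cvtColor(cv2.imread(f"pics/{f}.png"),cv2.COLOR_BGR2GRAY).astype(float)
    for x0,x1 in((204,208),(206,214),(250,258)):
        col=g[166:184,x0:x1].mean(1); 
        w=np.clip(col-110,0,None); r=166+(w*np.arange(18)).sum()/w.sum(); print(f,x0,(cast(c,((x0+x1)/2,r+.0),.042)[0][:2]*1e3).round(1))
im=cv2.imread("pics/top5.png"); hsv=cv2.cvtColor(im,cv2.COLOR_BGR2HSV).astype(int); ok=np.zeros(hsv.shape[:2],bool); ok[145:167,205:270]=1
for k in comps((hsv[...,2]>140)&(hsv[...,1]<60)&ok,60): print(cv2.boundingRect(k),rect(c,k,.082))
E
```

```text
top0 204 [520.2 140.7]
top0 206 [521.6 130.1]
top0 250 [523.   13.7]
top5 204 [528.2 140.5]
top5 206 [527.1 129.9]
top5 250 [530.8  13.5]
(214, 150, 11, 17) {'c': (560.1, 101.9), 'L': 41.2, 'W': 25.6, 'ang': -1.3}
(239, 149, 11, 17) {'c': (560.9, 37.9), 'L': 41.1, 'W': 25.6, 'ang': -1.5}
(226, 149, 11, 18) {'c': (560.6, 71.2), 'L': 43.7, 'W': 25.6, 'ang': -1.4}
```

The jaw has moved about 8 mm and the blocks are centred 28 mm from the fixture axis, which means they are against the fence. I'm handing the job in.

```bash
python3 -c "
from h import *
order.finish_job(); print(read_state()['clock'])"
```

```text
the job is handed in; nothing more can be done
the job is handed in; nothing more can be done
```

The job is done and handed in at about 55 s of robot time. I viewed 15 pictures, one over the budget.

- **Carton:** I folded both flaps out until they met their stops. It held three blocks, and the last pictures show it empty.
- **Blocks:** All three stand side by side in the channel. They measure about 28 mm from the fixture axis, which means they are against the fence.
- **Wedge and jaw:** I set the wedge in the slot, pushed it with the mallet until it stiffened at about 28 N, then tapped it twice at up to about 60 N. The jaw moved about 8 mm forward, and the wedge head stands about 22 mm outside the jaw end, as described.
- **Mallet:** It had been knocked about 30 mm aside, so I located it again before grasping it. It now lies flat in the blue bin, and the robot is clear of everything.

**Readings that disagreed:**
- Estimates of the fixture's y position differed by 2–3 mm between camera views.
- The rail measured 1.5–2.5 mm off its given line, so I dropped the wedge in about 20 mm back.
- One of three jaw readings showed 5.5 mm instead of 8 mm. It straddles a step in the jaw and is probably an artefact.
- During the taps there was a sideways force of about 36 N and the grip reading rose slightly; I think the mallet twisted in the grip, and the reading recovered afterwards.

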